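Reassemble a cleaned water bath: heater guard, lid, hinge pin

ROBOT

A 6-joint arm with a two-finger parallel gripper is mounted at the origin on the work surface. World frame = base frame: x ahead of the robot, y to its left, z up, the work surface at z = 0. Lengths are in m, angles in rad, forces in N, time in s.
With the tool pointing down it reaches from about 0.35 to 0.875 m from the base axis. Payload 15.5 kg.
Tool frame: the origin (TCP) lies midway between the tips of the shut fingers; the grasp point (between the pads) lies 19 mm behind it; z points along the fingers, y is the line along which they close (so a half turn about z gives the same grasp; the last joint's range is limited). The gripper opens to 85 mm and grips with 20 to 120 N. Pads are 22 mm wide; open, the fingers measure 114 mm over their backs; the gripper's body (76 mm by 85 mm) begins 54 mm behind the grasp point. The pads swing forward as they close: fully open they stand 13 mm farther back than shut.
Start: joints at [1.185, 0.494, 1.345, -0, 1.302, -0.096], TCP at [0.179, 0.599, 0.231] pointing down, gripper open.
Joint ranges: [-2.91, 2.91], [-0.82, 2.16], [0.22, 2.67], [-1.22, 4.37], [0.12, 2.79], [-3.08, 3.08]. Speed limits (rad/s): [1.89, 1.89, 2.57, 3.01, 3.01, 3.01].

INTERFACE

Orientations are given as a rotation vector (axis times angle).
In Python, from plant import robot gives the robot as it stands.
- The arm moves only by the tool drive_tool, never from a script. Its argument "steps" is a list that holds one entry, the list of rows, each a list of 7 numbers: the turn, a rotation vector about the tool's x, y, z in rad, then the shift along the tool's x, y, z in mm, then the closure, from -1 (fully open) to 1 (shut). In form: [[[ax, ay, az, dx, dy, dz, fingers], ...]]. A call has 1 to 8 rows; each row is the pose to reach, as a shift and turn from the pose commanded when the call began, along the tool's axes at that moment; what a row does not reach only later rows make up. A row lasts 1/8 s, in which the tool goes at most 62.5 mm and 10.7 degrees, less where a joint would pass 70% of its speed; a pose out of reach is approached as far as the arm can. A call with a gripper value outside its range is refused whole. The fingers move at their own pace and stop on an object; "newtons" is the grip in N (left out, the last holds). Time passes only in rows, so rows that repeat a pose let the fingers close. It gives the time, the measured TCP pose, the force, the opening and the grip force at its end, in the units of the state.
- robot.get_obs(): the state, without advancing time (a new reading comes with each control period).
- robot.get_image(name): name is "side" or "top" or "wrist"; returns a dict with "img" (400x640x3 uint8, blue, green, red), "fov_y" (degrees; the focal length in pixels is half the picture's height over the tangent of half this angle, whatever the lens; pixels are square), "cx", "cy" (the principal point, pixels), "R" (3x3) and "t" (3): a world point X has camera coordinates R X + t; the wrist camera has in their place "tool_from_camera" (4x4, takes a point from camera to tool coordinates, whose origin is the TCP and whose axes are the flange's). Camera axes: x right, y down, z forward; pixel columns grow to the right and rows downward; lengths in m; the calibration is good to about 2 mm. A picture is of the moment at which its call begins: read the wrist's pose just before it. There is no depth.
- robot.job_done(): hands the job in; it is judged then, once.
The state is a dict: "clock": time; "qpos": joint angles; "joint_velocities": joint speeds; "joint_torque": joint torques, N m; "tool_pos": TCP position; "tcp_rot": TCP orientation; "contact_force": force on the tool from outside, world axes, zero at the start; "ft_torque": the same for the moment, N m; "opening": finger opening in m; "grasp_force": force on a finger pad.
Only numpy, scipy, OpenCV 4.12 (cv2) and the standard library are available. Lean on these libraries where they do the work, as an engineer would, in place of code of your own. Each camera call takes 0.05 s, during which the arm holds its last target. There are 200 camera calls.

TASK

The small water bath has been cleaned and lies in pieces: put it back together. Lower the perforated heater guard into the tank so that it stands flat on the tank floor over the heater, then lay the lid closed and flat on the tank's rim with its hinge knuckles between those of the bath, then slide the T-headed hinge pin through all five knuckles, from whichever side you like, until the T is home against the end knuckle. Let the guard and the lid down gently instead of dropping them, ease the pin through without ramming it, and leave everything else on the bench standing where it is.

Things in the scene. Friction and masses are not known exactly. Their poses are not given: they have to be found in the camera images.
- bath: Small water bath, fixed: cream housing, flat deck 130 mm up. Origin: on the bench under the middle of the tank, z up, +x to the rear (hinge side), -x to the control console; the housing spans x = -155 to +118 and y = +-100 mm. A 5 mm thick steel rim round the tank mouth stands up from the deck to 150 mm (outside 150 mm in x, 160 mm in y); the lid rests on it.
- tank (a point): Middle of the tank floor, 40 mm above the bench, turned like the bath. The open tank is 140 mm (x) by 150 mm (y) inside and 110 mm deep from rim to floor. A round steel heater loop lies over the floor, its top 17 mm above it, inside x = -45 to 70 and y = +-35 mm; the guard's legs stand outside it.
- hinge (a point): Middle of the bath's hinge axis (93 mm behind the tank's middle, 158 mm above the bench), turned like the bath; the axis runs along y. Three fixed knuckles at y = -84 to -56, -12 to 12 and 56 to 84 mm: tubes of 12.6 mm bore, 19 mm outside. The deck lies 28 mm below the axis; the space beyond both hinge ends is free for fingers from above.
- guard_c (a point): Middle of the loose heater guard (0.25 to 0.5 kg), 40 mm above its feet: perforated steel plate 128 mm (x) by 138 mm (y) on 20 mm legs. Lifting handle over its middle: a bar along y, 80 long, 10 wide, 10 mm high, its middle 75 mm above the feet (35 above this point), 46 mm free under it. Either way round fits. In place this point is 80 mm above the bench, with 6 mm play all round.
- lid_c (a point): On the upright middle line of the loose lid (0.3 to 0.55 kg, 52 mm high), 26 mm above its underside; +x to its hinge edge. Below, a plug 134 (x) by 144 (y) by 8 mm deep drops into the tank mouth with 3 mm play each side; above it a plate 158 by 166 by 6 mm rests on the rim. Black handle bar along y, 96 long, 12 wide, 12 mm high, its middle 20 mm above this point, 26 mm free under it.
- lid_hinge (a point): Middle of the lid's own hinge axis (along its y), 93 mm behind and 10 mm below lid_c: two knuckles, 12.6 mm bore, 19 mm outside, at y = -52 to -16 and 16 to 52 mm. In place they stand between the bath's knuckles with 4 mm endways play, and this point lies at hinge, up to 3 mm out of line from the play of the plug; the tapered pin draws the light lid into line.
- pin_c (a point): Middle of the shaft of the loose steel hinge pin (0.1 to 0.16 kg); +x to the tip. Shaft 10 mm thick, 178 mm long from T to tip, the last 12 mm tapered. The T at the -x end is a round cross bar 10 mm thick, 24 mm wide; inner face 89, back 99 mm from here. It starts flat on the bench, axis 5 mm up. No finger fits between T and knuckle when the pin is home.
- pin_tip (a point): The very tip of the hinge pin, on its axis, 89 mm from its middle, 3.4 mm thick. With the T home against the end knuckle the tip stands 10 mm out of the knuckle at the other end (94 mm from hinge).
- spatula: Bystander: flat steel laboratory spatula 190 mm long, lying on the bench; origin under its middle. Leave alone.
- beaker: Bystander: glass beaker 70 mm wide, 90 mm high; origin under its middle. Leave alone.
- flask: Bystander: conical glass flask with a rubber stopper, 84 mm wide at the foot, 142 mm high; origin under its middle. Leave alone.
- tipbox: Bystander: green pipette-tip box 85 by 120 by 67 mm; origin under its middle. Leave alone.
- petri: Bystander: two stacked Petri dishes, 90 mm wide, 27 mm high; origin under their middle. Leave alone.
- amber: Bystander: amber glass bottle 72 mm wide, 160 mm high, behind the bath; origin under its middle. Leave alone.
- reagent: Bystander: white plastic jar 68 mm wide, 140 mm high, behind the bath; origin under its middle. Leave alone.
Not all that is in view belongs to the job. Leave any brown look-alike of the part that bears guard_c alone.

How it is judged:
By the outcome, as a careful person would: the job done as asked, in the order asked, and still so for the second after the job is handed in, with the robot touching nothing.
It also fails if it takes over 72 s, if anything falls off the work surface, if the arm or the gripper's body presses on something with over 40 N, if the wrist force passes 120 N, or if a joint passes its speed limit or range.

## Working session

There is one attempt and no reset: what is moved stays moved. The work goes in short steps, Python scripts to look and compute and a tool call to move; the robot and the scene stay as the last step left them, time stands still between calls to the robot, and variables do not carry over. Pictures are saved under pics/ and viewed, at most 10 in all, crops included, and the job is handed in when it is done.

Besides the shell and the picture viewer there is one more tool, called after "Emit:" as a command line: name --argument value ..., lists and objects as JSON in quotes. drive_tool: Moves the arm, as the interface text tells. Its arguments: {"type":"object","properties":{"steps":{"type":"array","items":{"type":"array","items":{"type":"array","items":{"type":"number"}}}},"newtons":{"type":"number"}},"required":["steps"]}

```bash
mkdir -p pics; ls; cat > h.py <<'E'
import numpy as np, cv2, json, sys
from plant import robot
from scipy.spatial.transform import Rotation as Ro
def cam(n):
    o=robot.get_obs(); d=robot.get_image(n); im=d["img"]
    f=im.shape[0]/2/np.tan(np.radians(d["fov_y"])/2)
    if "R" in d: R=np.array(d["R"]);t=np.array(d["t"])
    else:
        T=np.eye(4);T[:3,:3]=Ro.from_rotvec(o["tcp_rot"]).as_matrix();T[:3,3]=o["tool_pos"]
        M=np.linalg.inv(T@np.array(d["tool_from_camera"]));R=M[:3,:3];t=M[:3,3]
    return dict(img=im,f=f,c=np.array([d["cx"],d["cy"]]),R=R,t=t,keys=list(d.keys()))
def ray(c,p):
    v=np.array([(p[0]-c["c"][0])/c["f"],(p[1]-c["c"][1])/c["f"],1.])
    return -c["R"].T@c["t"], c["R"].T@v
def onz(c,p,z):
    o,v=ray(c,p); return o+v*(z-o[2])/v[2]
def proj(c,X):
    q=c["R"]@np.asarray(X)+c["t"]; return q[:2]/q[2]*c["f"]+c["c"]
E
python3 - <<'E'
from h import *
for n in("top","side","wrist"):
    c=cam(n);cv2.imwrite(f"pics/{n}0.png",c["img"]);print(n,c["keys"],c["f"],c["c"],(-c["R"].T@c["t"]).round(3),c["R"].round(3).tolist())
print(robot.get_obs())
E
```

```text
pics
top ['img', 'fov_y', 'cx', 'cy', 'R', 't'] 415.37552941190336 [310.31295708 204.53735783] [0.24  0.009 1.548] [[-0.013, -1.0, -0.003], [-0.98, 0.013, -0.199], [0.199, 0.0, -0.98]]
side ['img', 'fov_y', 'cx', 'cy', 'R', 't'] 431.6238709607021 [314.95998537 204.64237489] [ 0.146 -0.962  0.964] [[0.939, -0.343, 0.014], [-0.206, -0.594, -0.777], [0.275, 0.727, -0.629]]
wrist ['img', 'fov_y', 'cx', 'cy', 'tool_from_camera'] 313.87862243559096 [322.05518802 201.39614803] [0.103 0.621 0.374] [[0.285, 0.958, -0.002], [0.912, -0.271, 0.308], [0.294, -0.089, -0.951]]
{'clock': 0.15, 'qpos': array([ 1.18449536e+00,  4.94083754e-01,  1.34595565e+00, -1.20502947e-05,
        1.30250736e+00, -9.54597484e-02]), 'joint_velocities': array([ 0.00201411, -0.00136684, -0.00220271, -0.00046984,  0.0004985 ,
        0.0005069 ]), 'joint_torque': array([ 7.88210273e-04, -8.82543683e+01, -3.84056854e+01, -4.31156641e-04,
        7.20092357e-03,  2.56515381e-05]), 'tool_pos': array([0.1791006 , 0.59851335, 0.23082154]), 'tcp_rot': array([-4.55207464e-01, -3.10821963e+00,  1.45968411e-03]), 'contact_force': array([ 0.02371017, -0.57527889, -0.25082594]), 'ft_torque': array([ 0.09619183, -0.03657092,  0.00346953]), 'grasp_force': 0.0, 'opening': 0.08541294993887114}
```

View pics/top0.png

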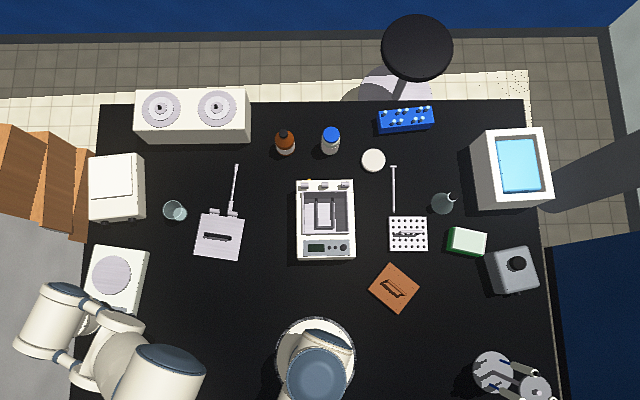

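View pics/side0.png

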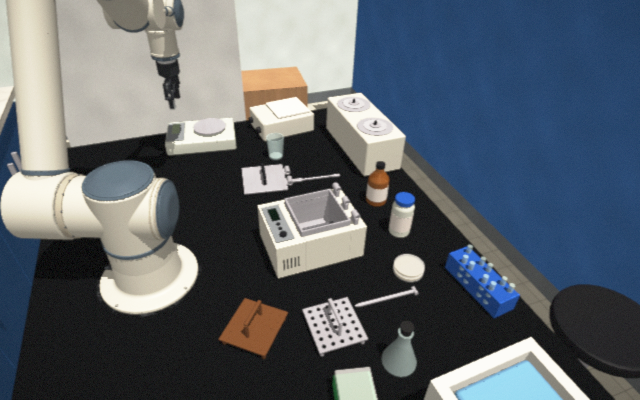

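Top view: the bath is at (325,220), with its console toward the robot and the hinge at about row 183. The lid is at (218,235) and the beaker at (174,210). There are two guard candidates: the grey perforated plate at (408,233) and the brown look-alike at (394,288). Grey and perforated fits the description. There are also two rods: (393,190) with a T at its far end, and (235,187) beside the lid. An enlarged crop should confirm which is which.

```bash
python3 - <<'E'
from h import *
t=cv2.imread("pics/top0.png");s=cv2.imread("pics/side0.png")
r=lambda im,x,y,w,h:cv2.resize(im[y:y+h,x:x+w],(400,300),interpolation=cv2.INTER_CUBIC)
a=np.hstack([r(t,360,155,100,75+25-25) if 0 else r(t,355,160,120,90),r(t,175,160,100,105)])
b=np.hstack([r(t,285,170,90,95),r(s,290,270,140,90)])
cv2.imwrite("pics/crop1.png",np.vstack([a,b]))
c=cam("top")
for p in [(297,258),(355,258),(353,180),(298,180)]: print(p,onz(c,p,.13).round(3))
E
```

```text
(297, 258) [0.343 0.057 0.13 ]
(355, 258) [ 0.34 -0.14  0.13]
(353, 180) [ 0.614 -0.142  0.13 ]
(298, 180) [0.616 0.052 0.13 ]
```

View pics/crop1.png

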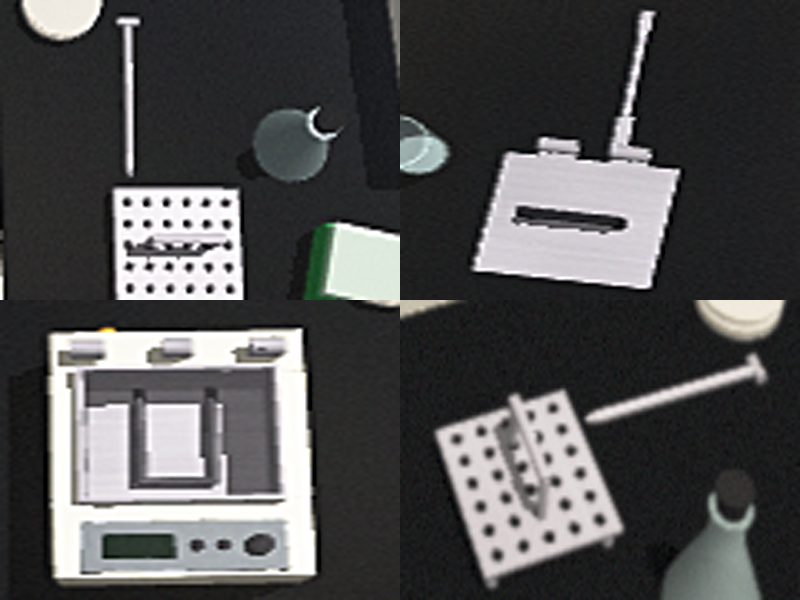

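The crop confirms it. Upper left: the tapered pin with its T far from the robot, and the grey perforated guard with its bar handle and legs, so the brown plate is a decoy. Upper right: the lid with two knuckles, and the spatula behind it. Lower left: the bath with three knuckles at its rear. Next I'll move over the bath to look down with the wrist camera.

Emit:
drive_tool --steps '[[[0,0,1.28,-307,-289,-80,-1],[0,0,1.28,-307,-289,-80,-1],[0,0,1.28,-307,-289,-80,-1],[0,0,1.28,-307,-289,-80,-1],[0,0,1.28,-307,-289,-80,-1],[0,0,1.28,-307,-289,-80,-1],[0,0,1.28,-307,-289,-80,-1],[0,0,1.28,-307,-289,-80,-1]]]'

```text
clock: 1.2
tool_pos: [0.3922, 0.2313, 0.312]
tcp_rot: [2.228, 2.213, 0.002]
contact_force: [-0.1, -1.0, -0.7]
opening: 0.0855
grasp_force: 0.0
```

Emit:
drive_tool --steps '[[[0,0,0,-241,138,-48,-1],[0,0,0,-241,138,-48,-1],[0,0,0,-241,138,-48,-1],[0,0,0,-241,138,-48,-1],[0,0,0,-241,138,-48,-1],[0,0,0,-241,138,-48,-1]]]'

```text
clock: 1.95
tool_pos: [0.5293, -0.0082, 0.359]
tcp_rot: [-2.223, -2.22, 0.0]
contact_force: [-0.2, -0.0, 0.3]
opening: 0.085
grasp_force: 0.0
```

```bash
python3 - <<'E'
from h import *
import pickle
c=cam("wrist");cv2.imwrite("pics/w1.png",c["img"]);pickle.dump(c,open("w1.pkl","wb"));print(robot.get_obs()["tool_pos"])
t=cam("top");pickle.dump(t,open("t.pkl","wb"))
for n,p,z in [("guardhandle",(408,231),.075),("pinT",(393,167),.005),("pintip",(393,212),.005),("lid",(218,233),.02),("lidhandle",(217,237),.046),("amber",(285,135),.16),("reagent",(331,133),.14)]: print(n,onz(t,p,z).round(3))
E
```

```text
[ 0.52848365 -0.00697004  0.35880132]
guardhandle [ 0.437 -0.338  0.075]
pinT [ 0.696 -0.312  0.005]
pintip [ 0.52  -0.302  0.005]
lid [0.446 0.353 0.02 ]
lidhandle [0.428 0.35  0.046]
amber [0.773 0.096 0.16 ]
reagent [ 0.786 -0.068  0.14 ]
```

View pics/w1.png

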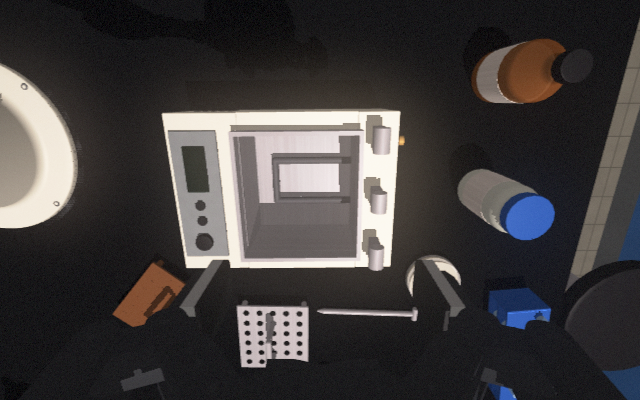

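The wrist view shows the bath: the rim spans columns 230-363 and rows 130-262, and the knuckles are at (381,140), (378,201) and (375,257). The guard is at (273,335) and the pin runs (320,311)-(417,314). I'll measure the edges with subpixel profiles.

```bash
python3 - <<'E'
from h import *
import pickle
c=pickle.load(open("w1.pkl","rb"));im=c["img"]
cv2.imwrite("pics/w1c.png",cv2.resize(im[100:280,215:415],(800,720)[:2] if 0 else (660,594),interpolation=cv2.INTER_CUBIC))
cv2.imwrite("pics/w1c.png",cv2.resize(im[100:280,215:415],(660,594),interpolation=cv2.INTER_CUBIC))
g=cv2.GaussianBlur(cv2.cvtColor(im,cv2.COLOR_BGR2GRAY),(3,3),0).astype(float)
def edge(prof,i0,sgn):
    d=np.diff(prof)*sgn;k=int(np.argmax(d));
    if 0<k<len(d)-1: a,b,e=d[k-1:k+2];k=k+.5*(a-e)/(a-2*b+e+1e-9)
    return i0+k+.5
T=np.median([onz(c,(x,edge(g[95:125,x],95,1)),.13)for x in range(260,350,5)],0)
B=np.median([onz(c,(x,edge(g[250:285,x],250,-1)),.13)for x in range(260,350,5)],0)
Rr=np.array([onz(c,(edge(g[y,380:415],380,-1),y),.13)for y in (115,120,150,155,160,165,170,175,215,220,225,230,235)])
print("ymax",T,"ymin",B);print("xmax",Rr[:,:2].round(4).tolist())
Tl=np.array([onz(c,(x,edge(g[95:125,x],95,1)),.13)for x in range(240,390,5)]);print("yaw top",np.polyfit(Tl[:,0],Tl[:,1],1))
Bl=np.array([onz(c,(x,edge(g[258:280,x],258,-1)),.13)for x in range(240,360,5)]);print("yaw bot",np.polyfit(Bl[:,0],Bl[:,1],1))
hs=proj(c,[.590,-.043,.158]);print(hs)
E
```

```text
ymax [0.50686709 0.05789023 0.13      ] ymin [ 0.50305863 -0.14268846  0.13      ]
xmax [[0.6178, 0.0537], [0.618, 0.0482], [0.6183, 0.0138], [0.6186, 0.0078], [0.6184, 0.0019], [0.6184, -0.0042], [0.6187, -0.0103], [0.6186, -0.0165], [0.6192, -0.0681], [0.6191, -0.0749], [0.6191, -0.0817], [0.6194, -0.0887], [0.6193, -0.0956]]
yaw top [0.00504597 0.05536955]
yaw bot [ 0.00671995 -0.14592102]
[374.83357208 203.01600387]
```

View pics/w1c.png

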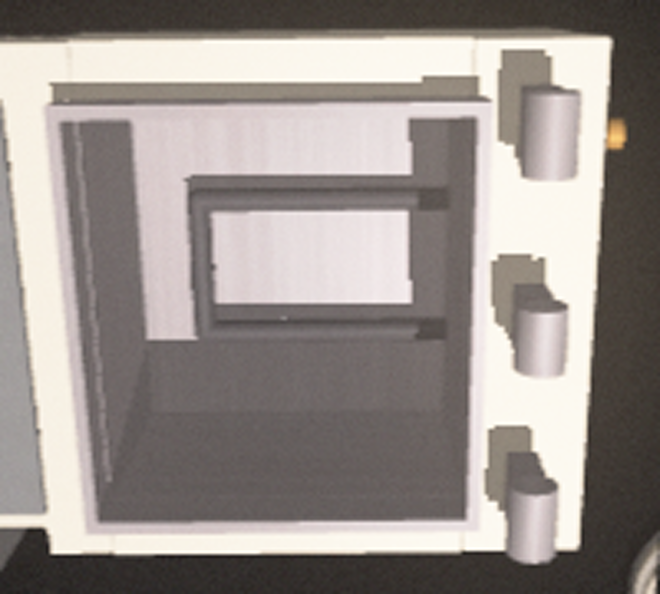

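Emit:
drive_tool --steps '[[[0,0,0,-328,-92,109,-1],[0,0,0,-328,-92,109,-1],[0,0,0,-328,-92,109,-1],[0,0,0,-328,-92,109,-1],[0,0,0,-328,-92,109,-1],[0,0,0,-328,-92,109,-1],[0,0,0,-328,-92,109,-1]]]'

```text
clock: 2.92
tool_pos: [0.4356, -0.3357, 0.249]
tcp_rot: [-2.221, -2.219, 0.0]
contact_force: [0.1, 0.3, 0.3]
opening: 0.0853
grasp_force: 0.0
```

```bash
python3 - <<'E'
from h import *
import pickle
c=pickle.load(open("w1.pkl","rb"))
P=[onz(c,(215+u/3.3,100+v/3.3),.15)for u,v in[(48,105),(490,98),(87,532),(478,530)]]
print("rim corners",np.round(P,4)[:,:2].tolist(),np.mean(P,0).round(4))
for u,v in[(551,90),(541,302),(533,482),(550,178),(540,374),(530,561)]: print(onz(c,(215+u/3.3,100+v/3.3),.1675).round(4))
c=cam("wrist");print(robot.get_obs()["tool_pos"]);pickle.dump(c,open("w2.pkl","wb"));cv2.imwrite("pics/w2.png",c["img"])
E
```

```text
rim corners [[0.4275, 0.0367], [0.5746, 0.039], [0.4279, -0.1225], [0.5766, -0.1217]] [ 0.5016 -0.0421  0.15  ]
[0.5914 0.043  0.1675]
[ 0.5922 -0.0265  0.1675]
[ 0.593  -0.093   0.1675]
[0.5927 0.0153 0.1675]
[ 0.5933 -0.0522  0.1675]
[ 0.5937 -0.1248  0.1675]
[ 0.4361812  -0.33441438  0.24965082]
```

View pics/w2.png

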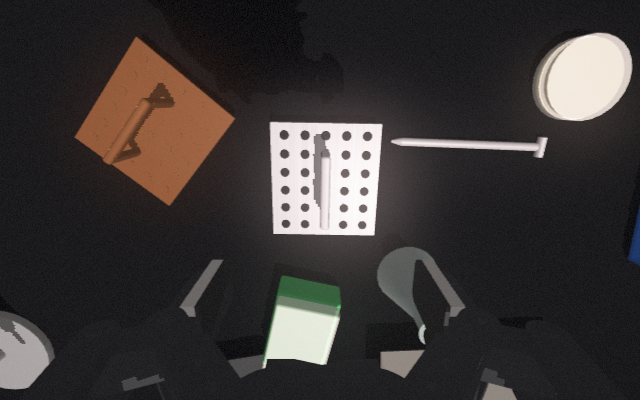

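The wrist view shows the guard handle bar running from (325,152) to (324,229), with the pin from (392,142) to T (543,147). The flask is at (405,270), the tip box at (303,320), and the brown decoy stays clear at (155,120).

```bash
python3 - <<'E'
from h import *
import pickle
c=pickle.load(open("w2.pkl","rb"))
im=c["img"];g=cv2.cvtColor(im,cv2.COLOR_BGR2GRAY)
p=lambda n,u,z:print(n,onz(c,u,z).round(4)[:2])
for u in[(325,152),(324.5,229)]:p("bar",u,.08)
for u in[(270,124),(382,125),(274,234),(376,235)]:p("plate",u,.020)
p("flaskfoot near",(378,275),0);p("flaskfoot top",(405,248),0);p("T",(543,147),.005);p("tip",(392,142),.005)
m=(g>150).astype(np.uint8);n,l,s,ce=cv2.connectedComponentsWithStats(m)
for i in range(1,n):
    if s[i,4]>150: print(s[i],ce[i].round(1),)
t=pickle.load(open("t.pkl","rb"));print("stopper top",onz(t,(449,196),.142))
E
```

```text
bar [ 0.4381 -0.3064]
bar [ 0.4378 -0.3891]
plate [ 0.3751 -0.2835]
plate [ 0.5043 -0.2846]
plate [ 0.3733 -0.4214]
plate [ 0.5047 -0.4227]
flaskfoot near [ 0.5145 -0.4933]
flaskfoot top [ 0.5494 -0.4511]
T [ 0.7059 -0.3119]
tip [ 0.5205 -0.3059]
[ 538   33   94   88 6264] [585.5  76.8]
[ 270  122  113  114 9942] [325.1 178.4]
[ 391  138  157   20 1122] [474.9 144.6]
[ 263  305   77   63 3294] [300.9 335. ]
[   0  322   49   67 2248] [ 20.7 358.6]
stopper top [ 0.54869923 -0.47156269  0.142     ]
```

Emit:
drive_tool --steps '[[[0,0,0,-15.5,2.5,60,-1],[0,0,0,-15.5,2.5,120,-1],[0,0,0,-15.5,2.5,170,-1],[0,0,0,-15.5,2.5,193.5,-1],[0,0,0,-15.5,2.5,193.5,1],[0,0,0,-15.5,2.5,193.5,1],[0,0,0,-15.5,2.5,193.5,1],[0,0,0,-15.5,2.5,193.5,1]]]' --newtons 70

```text
clock: 3.98
tool_pos: [0.4393, -0.3509, 0.0578]
tcp_rot: [2.22, 2.22, -0.0]
contact_force: [-2.9, -0.5, 2.2]
opening: 0.0124
grasp_force: 2.9
```

Emit:
drive_tool --steps '[[[0,0,0,0,0,0,1],[0,0,0,0,0,0,1],[0,0,0,0,0,-30,1],[0,0,0,0,0,-80,1],[0,0,0,0,0,-135,1],[0,0,0,0,0,-190,1],[0,0,0,0,0,-240,1],[0,0,0,0,0,-240,1]]]'

```text
clock: 4.97
tool_pos: [0.4399, -0.3517, 0.3007]
tcp_rot: [2.217, 2.216, 0.0]
contact_force: [1.1, -0.4, -5.1]
opening: 0.0088
grasp_force: 69.4
```

Emit:
drive_tool --steps '[[[0,0,-0.01,50,10,0,1],[0,0,-0.01,110,22,0,1],[0,0,-0.01,170,34,0,1],[0,0,-0.01,230,46,0,1],[0,0,-0.01,280,57,0,1],[0,0,-0.01,309,61.5,0,1],[0,0,-0.01,309,61.5,0,1],[0,0,-0.01,309,61.5,0,1]]]'

```text
clock: 5.98
tool_pos: [0.4999, -0.0418, 0.2959]
tcp_rot: [-2.209, -2.232, 0.002]
contact_force: [-0.2, -0.9, -4.7]
opening: 0.0084
grasp_force: 69.4
```

```bash
python3 - <<'E'
from h import *
import pickle
o=robot.get_obs();print(o["tool_pos"],o["tcp_rot"])
c=cam("wrist");pickle.dump(c,open("w3.pkl","wb"))
s=cam("side");cv2.imwrite("pics/v3.png",np.hstack([cv2.resize(c["img"][60:,150:500],(440,440)),cv2.resize(s["img"][130:280,230:380],(360,440))]))
E
```

```text
[ 0.49990324 -0.04183027  0.29592829] [-2.20936272e+00 -2.23184922e+00  1.60907677e-03]
```

View pics/v3.png

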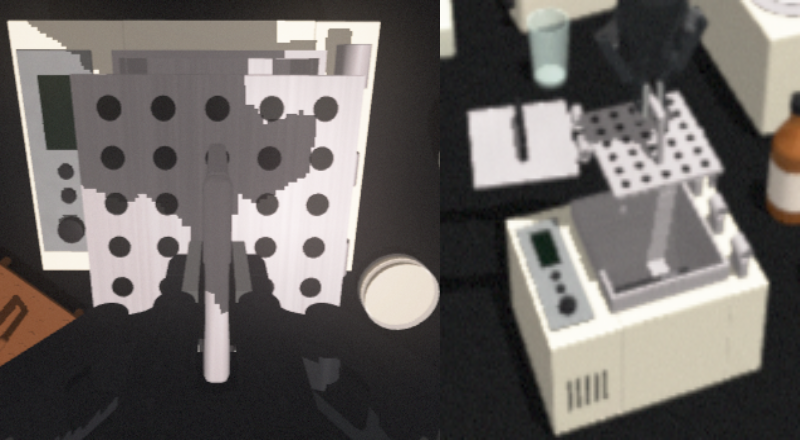

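Emit:
drive_tool --steps '[[[0,0,0,0,1,40,1],[0,0,0,0,1,80,1],[0,0,0,0,1,115,1],[0,0,0,0,1,145,1],[0,0,0,0,1,167,1],[0,0,0,0,1,181,1],[0,0,0,0,1,188,1],[0,0,0,0,1,191,1]]]'

```text
clock: 7.08
tool_pos: [0.5017, -0.0419, 0.1059]
tcp_rot: [2.21, 2.232, 0.0]
contact_force: [-0.2, -0.0, -3.5]
opening: 0.0087
grasp_force: 69.4
```

Emit:
drive_tool --steps '[[[0,0,0,0,0,1.5,1],[0,0,0,0,0,3,1],[0,0,0,0,0,4,1],[0,0,0,0,0,5,1],[0,0,0,0,0,6,1],[0,0,0,0,0,6,1]]]'

```text
clock: 7.82
tool_pos: [0.5014, -0.0416, 0.0997]
tcp_rot: [-2.21, -2.232, 0.0]
contact_force: [0.3, 0.3, -4.5]
opening: 0.0085
grasp_force: 69.4
```

Emit:
drive_tool --steps '[[[0,0,0,0,0,0.7,1],[0,0,0,0,0,1.4,1],[0,0,0,0,0,2,1],[0,0,0,0,0,2,1]]]'

```text
clock: 8.32
tool_pos: [0.5014, -0.0416, 0.0978]
tcp_rot: [-2.21, -2.232, 0.0]
contact_force: [0.1, -0.5, -3.9]
opening: 0.008
grasp_force: 69.5
```

Emit:
drive_tool --steps '[[[0,0,0,0,0,0.7,1],[0,0,0,0,0,1.4,1],[0,0,0,0,0,2,1],[0,0,0,0,0,2,1]]]'

```text
clock: 8.82
tool_pos: [0.5016, -0.0417, 0.0975]
tcp_rot: [2.209, 2.232, 0.001]
contact_force: [-11.0, 1.4, 40.3]
opening: 0.0083
grasp_force: 75.4
```

Emit:
drive_tool --steps '[[[0,0,0,0,0,-1.7,1],[0,0,0,0,0,-1.7,1],[0,0,0,0,0,-1.7,0.2],[0,0,0,0,0,-1.7,0.2],[0,0,0,0,0,-1.7,0.2],[0,0,0,0,0,-1.7,0.2],[0,0,0,0,0,-30,0.2],[0,0,0,0,0,-60,0.2]]]'

```text
clock: 9.82
tool_pos: [0.5011, -0.0416, 0.1562]
tcp_rot: [-2.21, -2.232, 0.001]
contact_force: [-0.2, 0.6, 0.1]
opening: 0.034
grasp_force: 0.0
```

Emit:
drive_tool --steps '[[[0,0,0,0,0,-60,-1],[0,0,0,0,0,-120,-1],[0,0,0,0,0,-180,-1],[0,0,0,0,0,-200,-1],[0,0,0,0,0,-200,-1]]]'

```text
clock: 10.45
tool_pos: [0.502, -0.0417, 0.3571]
tcp_rot: [2.209, 2.231, 0.003]
contact_force: [-0.5, 0.1, -0.3]
opening: 0.0854
grasp_force: 0.0
```

```bash
python3 - <<'E'
from h import *
import pickle
o=robot.get_obs();print(o["tool_pos"],o["tcp_rot"],o["clock"])
c=cam("wrist");pickle.dump(c,open("w4.pkl","wb"))
t=cam("top");cv2.imwrite("pics/v4.png",np.hstack([cv2.resize(c["img"][60:300,200:440],(440,440)),cv2.resize(t["img"][155:265,180:270],(360,440),interpolation=cv2.INTER_CUBIC)]))
E
```

```text
[ 0.50195061 -0.04172086  0.35711498] [2.2085688  2.23071671 0.00252467] 10.45
```

View pics/v4.png

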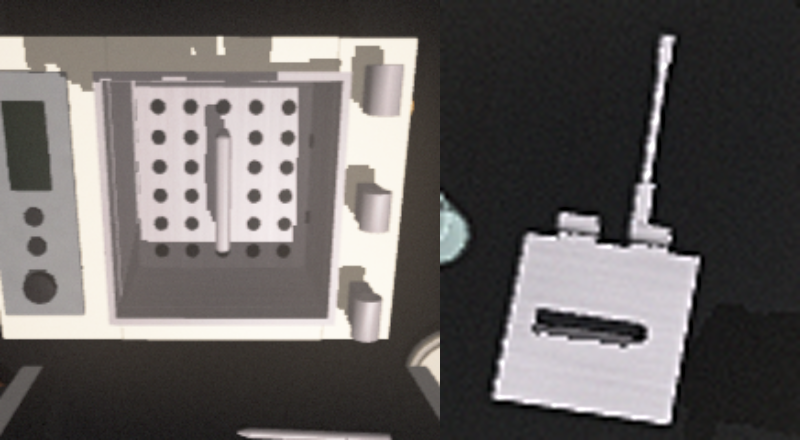

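The wrist crop shows the guard flat on the floor, centred in the tank. The top crop shows the lid turned about -8 degrees, its handle from (533,315) to (648,330), with the spatula just behind its -y knuckle. Next I'll go over the lid.

Emit:
drive_tool --steps '[[[0,0,0.15,60,-10,15,-1],[0,0,0.15,120,-20,30,-1],[0,0,0.15,180,-30,45,-1],[0,0,0.15,240,-40,60,-1],[0,0,0.15,300,-50,75,-1],[0,0,0.15,355,-62,90,-1],[0,0,0.15,392,-68,100,-1],[0,0,0.15,392,-68,100,-1]]]'

```text
clock: 11.55
tool_pos: [0.4278, 0.3512, 0.2532]
tcp_rot: [-2.368, -2.064, 0.006]
contact_force: [0.5, -0.5, 0.5]
opening: 0.0856
grasp_force: 0.0
```

```bash
python3 - <<'E'
from h import *
import pickle
c=cam("wrist");pickle.dump(c,open("w5.pkl","wb"));cv2.imwrite("pics/w5.png",c["img"]);o=robot.get_obs();print(o["tool_pos"],o["tcp_rot"])
E
```

```text
[0.42837147 0.34998083 0.25387962] [-2.36900886 -2.06284548  0.00533902]
```

View pics/w5.png

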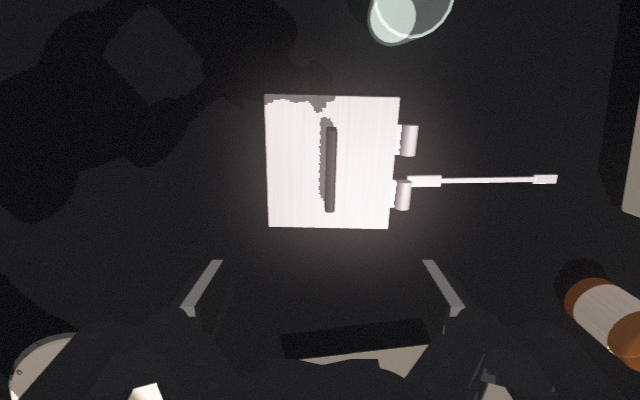

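The wrist view shows the lid plate with corners (264,94), (400,97), (388,229) and (269,227), the handle from (332,127) to (330,212), and knuckles at (409,140) and (403,195). I'll measure in the tool frame.

```bash
python3 - <<'E'
from h import *
import pickle
c=pickle.load(open("w5.pkl","rb"));g=cv2.cvtColor(c["img"],cv2.COLOR_BGR2GRAY)
R=Ro.from_rotvec([-2.369,-2.063,.0053]).as_matrix();p0=np.array([.42837,.34998,.25388])
T=lambda u,z:(R.T@(onz(c,u,z)-p0))*1000
# plate: fit lines to mask
m=(g>140).astype(np.uint8);m[:,:255]=0;m[:90]=0;m[240:]=0
def ln(ax,ks,lo,hi,first):
    P=[]
    for k in ks:
        v=m[lo:hi,k] if ax else m[k,lo:hi]; i=np.flatnonzero(v)
        if len(i)==0: continue
        e=lo+(i[0]-.5 if first else i[-1]+.5); P.append(T((k,e) if ax else (e,k),.014)[:2])
    return np.median(P,0),np.array(P)
for n,a in dict(left=(0,range(120,220,4),255,310,1),right=(0,[100,105,110,115,120,165,170,218,222],350,402,0),top=(1,range(345,390,4),88,120,1),bot=(1,range(280,380,4),200,240,0)).items():
    md,P=ln(*a);k=np.polyfit(P[:,1],P[:,0],1)[0] if a[0] else np.polyfit(P[:,0],P[:,1],1)[0]
    print(n,md.round(1),"slope",k.round(4))
d=(g<75)
ks=range(135,206,5);B=[]
for y in ks:
    i=np.flatnonzero(d[y,322:342])+322;B.append(T((i.mean(),y),.052)[:2])
B=np.array(B);print("bar y mid",np.median(B[:,1]).round(1),"slope",np.polyfit(B[:,0],B[:,1],1)[0].round(4))
print("bar ends",T((332,127),.052).round(1),T((330.5,212),.052).round(1))
for u in[(409,124),(409,156),(403,180),(402,209)]:print("kn",T(u,.0255).round(1))
E
```

```text
left [ -0.9 -70.5] slope 0.0205
right [57.1 87.9] slope 0.0183
top [83.3 50.7] slope -0.0243
bot [-80.2   7. ] slope -0.0216
 ** On entry to DLASCL parameter number  4 had an illegal value
 ** On entry to DLASCL parameter number  4 had an illegal value
 ** On entry to DLASCL parameter number  4 had an illegal value
 ** On entry to DLASCL parameter number  4 had an illegal value
 ** On entry to DLASCL parameter number  5 had an illegal value
 ** On entry to DLASCL parameter number  4 had an illegal value<stdin>:21: RuntimeWarning: Mean of empty slice.
  ret = ret.dtype.type(ret / rcount)
Traceback (most recent call last):
numpy.linalg.LinAlgError: SVD did not converge in Linear Least Squares
```

Emit:
drive_tool --steps '[[[0,0,0.021,2,9,60,-1],[0,0,0.021,2,9,120,-1],[0,0,0.021,2,9,170,-1],[0,0,0.021,2,9,205,-1],[0,0,0.021,2,9,222,-1],[0,0,0.021,2,9,226.5,-1],[0,0,0.021,2,9,226.5,-1]]]'

```text
clock: 12.48
tool_pos: [0.4393, 0.3505, 0.0301]
tcp_rot: [2.393, 2.035, 0.002]
contact_force: [0.3, -0.1, 0.2]
opening: 0.0856
grasp_force: 0.0
```

Emit:
drive_tool --steps '[[[0,0,0,0,0,0,1],[0,0,0,0,0,0,1],[0,0,0,0,0,0,1],[0,0,0,0,0,0,1],[0,0,0,0,0,0,1],[0,0,0,0,0,0,1],[0,0,0,0,0,0,1]]]' --newtons 80

```text
clock: 13.35
tool_pos: [0.4387, 0.3504, 0.0296]
tcp_rot: [2.393, 2.036, 0.0]
contact_force: [-3.3, -1.1, 7.6]
opening: 0.0104
grasp_force: 78.7
```

Emit:
drive_tool --steps '[[[0,0,0,0,0,-10,1],[0,0,0,0,0,-30,1],[0,0,0,0,0,-70,1],[0,0,0,0,0,-120,1],[0,0,0,0,0,-175,1],[0,0,0,0,0,-230,1],[0,0,0,0,0,-250,1],[0,0,0,0,0,-250,1]]]'

```text
clock: 14.35
tool_pos: [0.439, 0.3506, 0.2809]
tcp_rot: [2.393, 2.035, 0.004]
contact_force: [-0.3, -0.6, -3.0]
opening: 0.01
grasp_force: 78.5
```

Emit:
drive_tool --steps '[[[0,0,-0.17,-50,16,0,1],[0,0,-0.17,-105,34,0,1],[0,0,-0.17,-160,52,0,1],[0,0,-0.17,-215,70,0,1],[0,0,-0.17,-270,88,0,1],[0,0,-0.17,-325,107,0,1],[0,0,-0.17,-365,120,0,1],[0,0,-0.17,-377.5,124,0,1]]]'

```text
clock: 15.35
tool_pos: [0.5, -0.0442, 0.2778]
tcp_rot: [-2.213, -2.227, 0.003]
contact_force: [-1.1, 0.7, -3.3]
opening: 0.0103
grasp_force: 78.4
```

Emit:
drive_tool --steps '[[[0,0,0,0,0,30,1],[0,0,0,0,0,55,1],[0,0,0,0,0,60,1],[0,0,0,0,0,60,1]]]'

```text
clock: 15.85
tool_pos: [0.5005, -0.0417, 0.2192]
tcp_rot: [-2.21, -2.231, 0.001]
contact_force: [-0.4, -0.5, -3.1]
opening: 0.0103
grasp_force: 78.5
```

```bash
python3 - <<'E'
from h import *
import pickle
o=robot.get_obs();print(o["tool_pos"],o["tcp_rot"])
c=cam("wrist");pickle.dump(c,open("w6.pkl","wb"));s=cam("side");pickle.dump(s,open("s6.pkl","wb"))
cv2.imwrite("pics/v6.png",np.hstack([cv2.resize(c["img"][40:300,200:460],(440,440)),cv2.resize(s["img"][150:280,245:375],(360,440),interpolation=cv2.INTER_CUBIC)]))
E
```

```text
[ 0.50045452 -0.04173481  0.21920401] [-2.21040707e+00 -2.23140369e+00  6.67308729e-04]
```

View pics/v6.png

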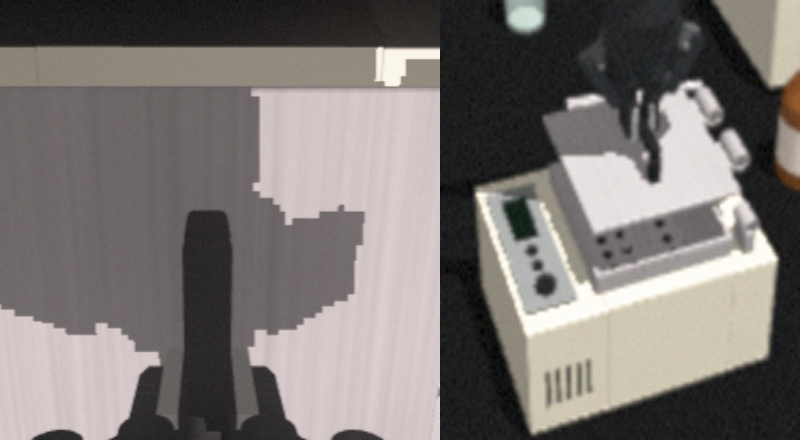

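The crops show the lid held level, square over the bath, with its +y edge (wrist crop row 86) parallel to the deck edge (row 47). All pictures are now used, so the rest is by numbers. I'll check lid against bath offsets numerically.

```bash
python3 - <<'E'
from h import *
import pickle
c=pickle.load(open("w6.pkl","rb"));g=cv2.GaussianBlur(cv2.cvtColor(c["img"],cv2.COLOR_BGR2GRAY),(3,3),0).astype(float)
for x in (240,330,345,400,440): print(x,[(i,int(abs(np.diff(g[:,x]))[i])) for i in range(20,130) if abs(np.diff(g[:,x]))[i]>12])
for y in (75,100,110,130,150,180,200,230): print("row",y,[(i,int(np.diff(g[y])[i])) for i in list(range(60,250))+list(range(380,600)) if abs(np.diff(g[y]))[i]>14])
print(onz(c,(330,90.8),.2036),onz(c,(330,67.8),.13))
for p in ([.594,-.042+.084,.1675],[.594,-.042+.034,.215]): print(proj(c,p))
E
```

```text
240 [(65, 16), (66, 38), (67, 37), (90, 17)]
330 [(66, 36), (67, 43), (68, 18), (90, 18)]
345 [(66, 33), (67, 44), (68, 18), (90, 16)]
400 [(66, 31), (67, 39), (68, 17), (91, 21), (92, 20)]
440 [(66, 31), (67, 67), (68, 64), (69, 26), (73, 22), (74, 43), (75, 21), (91, 21), (92, 19), (93, 13)]
row 75 [(97, 21), (98, 35), (99, 24), (420, 19), (421, 45), (422, 34), (438, -24), (439, -37), (440, -16), (461, 34), (462, 27), (493, -54), (494, -82), (495, -46)]
row 100 [(102, 43), (103, 77), (104, 56), (106, -27), (107, -39), (108, -17), (128, -25), (129, -25), (489, -16), (490, -42), (491, -51), (492, -25)]
row 110 [(104, 42), (105, 77), (106, 56), (108, -27), (109, -36), (110, -15), (138, -23), (139, -27), (488, -36), (489, -48), (490, -31)]
row 130 [(108, 42), (109, 76), (110, 56), (112, -27), (113, -36), (114, -15), (130, -27), (131, -42), (132, -28), (163, 21), (164, 17), (479, -19), (481, 19), (484, -17), (485, -39), (486, -47), (487, -23)]
row 150 [(112, 39), (113, 80), (114, 60), (116, -27), (117, -35), (134, -37), (135, -45), (136, -17), (166, 22), (167, 16), (476, 19), (477, 19), (481, -48), (482, -76), (483, -44)]
row 180 [(118, 38), (119, 77), (120, 61), (122, -27), (123, -36), (139, -31), (140, -46), (141, -25), (170, 18), (171, 21), (413, 32), (414, 32), (481, -30), (482, -44), (483, -27), (524, -27), (525, -49), (526, -43), (527, -16), (539, 18), (540, 25), (541, 18)]
row 200 [(122, 40), (123, 79), (124, 60), (126, -27), (127, -33), (174, -16), (408, 35), (409, 34), (479, -39), (480, -47), (481, -19), (520, -30), (521, -46), (522, -37), (531, 29), (532, 23)]
row 230 [(128, 39), (129, 79), (130, 60), (132, -27), (133, -28), (179, 15), (223, -15), (224, -18), (468, -17), (469, -34), (470, -45), (471, -28), (560, 17), (561, 20), (562, 19)]
[0.50309773 0.04070087 0.2036    ] [0.50454931 0.05747211 0.13      ]
[483.85820838  91.94206223]
[514.11144318 197.55660019]
```

```bash
python3 - <<'E'
from h import *
import pickle
c=pickle.load(open("w6.pkl","rb"))
for r,L in((130,164),(150,167),(180,171),(230,179.5)): print("L",r,onz(c,(L,r),.2036).round(4)[:2], onz(c,(L,r),.1976).round(4)[:2])
for r,L in((100,491.3),(110,489.5),(130,486.5),(150,482.5),(180,482.5),(200,480.5),(230,470.5)): print("R",r,onz(c,(L,r),.2036).round(4)[:2],"at .13",onz(c,(L,r),.13).round(4)[:2])
for r,L in((180,526),(200,522)): print("kn",onz(c,(L,r),.2056))
for p in ([.58,.0,.2036],[.422,0,.2036],[.58,-.042,.2036],[.422,-.042,.2036]): print(proj(c,p).round(1))
E
```

```text
L 130 [0.4214 0.0215] [0.4185 0.021 ]
L 150 [0.4215 0.0117] [0.4186 0.0107]
L 180 [ 0.4214 -0.0039] [ 0.4184 -0.0054]
L 230 [ 0.4222 -0.032 ] [ 0.4193 -0.0345]
R 100 [0.5806 0.0374] at .13 [0.6184 0.0378]
R 110 [0.5806 0.0328] at .13 [0.6183 0.031 ]
R 130 [0.5808 0.0233] at .13 [0.6186 0.0171]
R 150 [0.5804 0.0134] at .13 [0.6181 0.0027]
R 180 [ 0.583  -0.0021] at .13 [ 0.6219 -0.02  ]
R 200 [ 0.5838 -0.013 ] at .13 [ 0.623 -0.036]
R 230 [ 0.5812 -0.0302] at .13 [ 0.6192 -0.0612]
kn [ 0.6042677  -0.00138287  0.2056    ]
kn [ 0.60444005 -0.01213484  0.2056    ]
[477.3 176. ]
[171.1 172.7]
[465.1 249.5]
[181.5 246.7]
```

Emit:
drive_tool --steps '[[[0,0,0,0,0.5,10,1],[0,0,0,0,0.5,20,1],[0,0,0,0,0.5,28,1],[0,0,0,0,0.5,34,1],[0,0,0,0,0.5,37,1],[0,0,0,0,0.5,39,1],[0,0,0,0,0.5,40,1],[0,0,0,0,0.5,40,1]]]'

```text
clock: 16.95
tool_pos: [0.5012, -0.0421, 0.1794]
tcp_rot: [2.211, 2.231, 0.0]
contact_force: [0.5, -0.8, -4.3]
opening: 0.0102
grasp_force: 78.5
```

Emit:
drive_tool --steps '[[[0,0,0,0,0,1,1],[0,0,0,0,0,2,1],[0,0,0,0,0,3,1],[0,0,0,0,0,4,1],[0,0,0,0,0,4,1]]]'

```text
clock: 17.58
tool_pos: [0.5011, -0.0421, 0.1752]
tcp_rot: [-2.211, -2.231, 0.0]
contact_force: [-1.3, -0.5, -3.7]
opening: 0.0104
grasp_force: 78.5
```

Emit:
drive_tool --steps '[[[0,0,0,0,0,0.6,1],[0,0,0,0,0,1.2,1],[0,0,0,0,0,1.8,1],[0,0,0,0,0,2.4,1],[0,0,0,0,0,3,1],[0,0,0,0,0,3,1]]]'

```text
clock: 18.32
tool_pos: [0.5011, -0.0421, 0.1722]
tcp_rot: [-2.211, -2.231, 0.0]
contact_force: [-1.3, 0.5, -2.8]
opening: 0.0104
grasp_force: 78.5
```

Emit:
drive_tool --steps '[[[0,0,0,0,0,0.4,1],[0,0,0,0,0,0.8,1],[0,0,0,0,0,1.2,1],[0,0,0,0,0,1.2,1]]]'

```text
clock: 18.82
tool_pos: [0.5011, -0.0421, 0.1716]
tcp_rot: [2.211, 2.231, 0.0]
contact_force: [-3.9, 1.6, 8.9]
opening: 0.0106
grasp_force: 80.2
```

Contact came at exactly the expected height (0.1716), so I'll release and retract.

Emit:
drive_tool --steps '[[[0,0,0,0,0,-0.5,1],[0,0,0,0,0,-0.5,0.3],[0,0,0,0,0,-0.5,0.3],[0,0,0,0,0,-0.5,0.3],[0,0,0,0,0,-0.5,0.3],[0,0,0,0,0,-30,0.3],[0,0,0,0,0,-80,0.3],[0,0,0,0,0,-130,0.3]]]'

```text
clock: 19.82
tool_pos: [0.5008, -0.042, 0.3025]
tcp_rot: [-2.211, -2.231, 0.0]
contact_force: [0.0, 0.4, 0.2]
opening: 0.0297
grasp_force: 0.0
```

Emit:
drive_tool --steps '[[[0,0,0,0,0,-40,0.3],[0,0,0,0,0,-50,0.3],[0,0,0,0,0,-50,0.3]]]'

```text
clock: 20.2
tool_pos: [0.5011, -0.0421, 0.351]
tcp_rot: [2.211, 2.231, 0.0]
contact_force: [0.1, 0.2, -1.7]
opening: 0.03
grasp_force: 0.0
```

```bash
python3 - <<'E'
from h import *
import pickle
o=robot.get_obs();print(o["tool_pos"],o["tcp_rot"],o["clock"])
def pin(c,roi):
    x0,x1,y0,y1=roi;g=cv2.cvtColor(c["img"],cv2.COLOR_BGR2GRAY);m=np.zeros_like(g);m[y0:y1,x0:x1]=(g[y0:y1,x0:x1]>90)
    n,l,s,ce=cv2.connectedComponentsWithStats(m);i=1+np.argmax(s[1:,4]);ys,xs=np.nonzero(l==i)
    P=np.array([onz(c,(x,y),.006)[:2] for x,y in zip(xs,ys)])
    d=np.array([1,0.]);
    for _ in range(3):
        w=abs((P-np.median(P,0))@np.array([-d[1],d[0]]))<.007
        ctr,_,vt=(lambda Q:(Q.mean(0),0,np.linalg.svd(Q-Q.mean(0))[2] if len(Q)<5000 else 0))(P[w]);d=vt[0]*np.sign(vt[0,0])
    a=(P-ctr)@d; print("tip",(ctr+d*a.min()).round(4),"Tback",(ctr+d*a.max()).round(4),"ang",np.arctan2(d[1],d[0]).round(4),len(P),"len",np.ptp(a).round(4))
pin(pickle.load(open("w2.pkl","rb")),(386,555,130,162))
c=cam("wrist");pickle.dump(c,open("w7.pkl","wb"))
g=cv2.cvtColor(c["img"],cv2.COLOR_BGR2GRAY);print([proj(c,p).round(0).tolist() for p in([.52,-.306,.005],[.706,-.312,.005])])
pin(pickle.load(open("t.pkl","rb")),(385,402,160,214))
# lid seat check: plate edges at z=.156
G=cv2.GaussianBlur(g,(3,3),0).astype(float)
for y in(150,170,190,210): print(y,[(i,int(np.diff(G[y])[i])) for i in range(180,470) if abs(np.diff(G[y])[i])>15])
for x in(280,300,350): print(x,[(i,int(np.diff(G[:,x])[i])) for i in range(60,290) if abs(np.diff(G[:,x])[i])>15])
print([proj(c,p).round(1).tolist() for p in([.422,-.042,.156],[.58,-.042,.156],[.501,.041,.156],[.501,-.125,.156],[.594,-.076,.1675],[.594,-.008,.1675])])
E
```

```text
[ 0.50112378 -0.04208761  0.350989  ] [2.21119406e+00 2.23108681e+00 4.49814475e-04] 20.2
tip [ 0.5188 -0.3047] Tback [ 0.7077 -0.3117] ang -0.037 1361 len 0.189
[[331.0, 298.0], [433.0, 302.0]]
tip [ 0.5195 -0.3044] Tback [ 0.7042 -0.3106] ang -0.0336 135 len 0.1848
150 [(186, 19), (187, 62), (188, 72), (189, 32), (191, -34), (192, -21), (202, -33), (203, -43), (204, -18), (225, 16), (226, 38), (227, 34), (239, 38), (240, 36), (248, -20), (311, -36), (312, -43), (313, -19), (327, 44), (328, 51), (329, 25), (399, -39), (400, -46), (417, 26), (418, 25), (422, -37), (423, -74), (424, -56)]
170 [(189, 37), (190, 81), (191, 58), (193, -28), (194, -30), (240, 16), (241, 36), (242, 23), (250, -16), (310, -35), (311, -46), (312, -18), (315, -16), (327, 55), (328, 51), (392, -27), (393, -34), (394, -21), (415, 20), (416, 21), (420, -37), (421, -75), (422, -55)]
190 [(192, 54), (193, 77), (194, 41), (196, -33), (197, -18), (242, 34), (243, 33), (251, -19), (311, -35), (312, -45), (313, -18), (316, -16), (327, 56), (328, 50), (329, 16), (396, -35), (397, -48), (398, -20), (412, 33), (413, 46), (414, 31), (418, -37), (419, -75), (420, -55)]
210 [(194, 33), (195, 80), (196, 63), (198, -26), (199, -31), (213, -20), (214, -32), (215, -23), (225, 20), (226, 29), (227, 25), (244, 34), (245, 25), (252, -16), (253, -16), (314, -39), (315, -60), (316, -34), (326, 20), (327, 55), (328, 47), (393, -30), (394, -47), (395, -28), (411, 16), (412, 25), (416, -42), (417, -79), (418, -51)]
280 [(78, 36), (79, 35), (107, 23), (108, 40), (245, -27), (246, -61), (247, -45)]
300 [(78, 35), (79, 34), (110, 27), (111, 43), (112, 20), (245, -37), (246, -85), (247, -59)]
350 [(77, 34), (78, 74), (79, 63), (80, 18), (88, -26), (89, -50), (90, -26), (96, 29), (97, 23), (245, -23), (246, -69), (247, -73), (248, -25)]
[[250.1, 173.9], [393.7, 175.3], [322.8, 94.9], [321.2, 243.2], [406.2, 208.0], [412.3, 145.8]]
```

Emit:
drive_tool --steps '[[[0,0,-0.175,-40,26,0,0.4],[0,0,-0.35,-85,55,0,0.4],[0,0,-0.525,-130,85,0,0.4],[0,0,-0.7,-175,114,0,0.4],[0,0,-0.875,-220,143,30,0.4],[0,0,-1.05,-260,169,70,0.4],[0,0,-1.225,-270,176,110,0.4],[0,0,-1.4,-270,176,150,0.4]]]'

```text
clock: 21.25
tool_pos: [0.6789, -0.3111, 0.1968]
tcp_rot: [-0.246, -3.129, -0.002]
contact_force: [-0.3, -0.3, -0.1]
opening: 0.0257
grasp_force: 0.0
```

Emit:
drive_tool --steps '[[[0,0,-0.125,0,0,40,0.4],[0,0,-0.125,0,0,70,0.4],[0,0,-0.125,0,0,70,0.4]]]'

```text
clock: 21.62
tool_pos: [0.6774, -0.3093, 0.1268]
tcp_rot: [-0.058, -3.135, -0.005]
contact_force: [-0.9, 0.2, 0.5]
opening: 0.0257
grasp_force: 0.0
```

```bash
python3 - <<'E'
from h import *
import pickle
o=robot.get_obs();p=o["tool_pos"];print(p,o["tcp_rot"],o["clock"],o["opening"])
R=Ro.from_rotvec(o["tcp_rot"]).as_matrix();print(R.round(3).tolist())
c=cam("wrist");pickle.dump(c,open("w8.pkl","wb"));g=cv2.cvtColor(c["img"],cv2.COLOR_BGR2GRAY)
tt=lambda u:((R.T@(onz(c,u,.006)-p))*1000).round(1)
print("pred T,mid",proj(c,[.7077,-.3117,.005]),proj(c,[.68,-.3107,.005]),"tip dir",proj(c,[.64,-.309,.005]))
for r in range(100,330,8):
    i=np.flatnonzero(g[r,240:400]>110)+240
    if len(i): print(r,i.min(),i.max(),len(i),tt((i.mean(),r))[:2])
E
```

```text
[ 0.67739845 -0.30934355  0.12682852] [-0.05803065 -3.13468216 -0.00529718] 21.625 0.025672757755302495
[[-0.999, 0.037, -0.006], [0.037, 0.999, 0.003], [0.006, 0.003, -1.0]]
pred T,mid [320.75703984 227.29159478] [320.73016717 198.14323672] tip dir [320.99123545 152.79721703]
100 315 327 13 [79.  -1.4]
108 315 326 12 [72.9 -1.8]
116 315 326 12 [66.7 -1.8]
124 315 326 12 [60.3 -1.8]
132 315 326 12 [53.9 -1.8]
140 315 326 12 [47.4 -1.8]
148 315 326 12 [40.8 -1.8]
156 315 326 12 [34.1 -1.8]
164 315 326 12 [27.2 -1.8]
172 315 326 12 [20.3 -1.9]
180 315 326 12 [13.3 -1.9]
188 315 326 12 [ 6.1 -1.9]
196 315 399 20 [-1.1 24.5]
204 315 399 37 [-8.5 37.9]
212 315 399 45 [-16.  39.]
220 307 399 66 [-23.7  29.2]
228 358 399 42 [-31.4  50.8]
236 356 399 44 [-39.3  50.3]
244 356 399 44 [-47.3  50.7]
252 281 399 58 [-55.5  33.9]
260 279 399 47 [-63.8  31.8]
268 277 399 50 [-72.2  31.1]
276 275 399 42 [-80.8  27.3]
284 272 399 40 [-89.5  23.3]
292 282 399 14 [-98.4  36. ]
```

Emit:
drive_tool --steps '[[[0,0,0,-2,-1.8,40,0.4],[0,0,0,-2,-1.8,80,0.4],[0,0,0,-2,-1.8,105,0.4],[0,0,0,-2,-1.8,117,0.4],[0,0,0,-2,-1.8,122,0.4],[0,0,0,-2,-1.8,122,0.4]]]'

```text
clock: 22.42
tool_pos: [0.682, -0.3126, 0.0101]
tcp_rot: [0.058, 3.14, -0.001]
contact_force: [0.3, 0.0, 1.4]
opening: 0.0259
grasp_force: 0.0
```

Emit:
drive_tool --steps '[[[0,0,0,0,0,3,0.4],[0,0,0,0,0,6,0.4],[0,0,0,0,0,6.5,0.4],[0,0,0,0,0,6.5,1],[0,0,0,0,0,6.5,1],[0,0,0,0,0,6.5,1],[0,0,0,0,0,6.5,1]]]' --newtons 100

```text
clock: 23.3
tool_pos: [0.6816, -0.3124, 0.0029]
tcp_rot: [0.058, 3.141, -0.0]
contact_force: [-1.8, 0.3, 5.4]
opening: 0.0048
grasp_force: 98.6
```

Emit:
drive_tool --steps '[[[0,0,0,0,0,-5,1],[0,0,0,0,0,-20,1],[0,0,0,0,0,-60,1],[0,0,0,0,0,-120,1],[0,0,0,0,0,-180,1],[0,0,0,0,0,-220,1],[0,0,0,0,0,-240,1],[0,0,0,0,0,-240,1]]]'

```text
clock: 24.3
tool_pos: [0.6821, -0.3127, 0.2452]
tcp_rot: [0.058, 3.138, -0.003]
contact_force: [-0.3, -0.4, -1.8]
opening: 0.0053
grasp_force: 98.3
```

```bash
cat > pinpose.py <<'E'
from h import *
def pinpose(save=None,thr=110,half=70):
    # fit the held pin in the wrist image: centre line per row, bore-width -> depth
    o=robot.get_obs();p=o["tool_pos"];R=Ro.from_rotvec(o["tcp_rot"]).as_matrix();c=cam("wrist");g=cv2.cvtColor(c["img"],cv2.COLOR_BGR2GRAY)
    if save: cv2.imwrite(save,c["img"])
    return o,p,R,c,g
E
python3 - <<'E'
from pinpose import *
import pickle
o,p,R,c,g=pinpose("pics/w9.png");pickle.dump((c,p,R),open("w9.pkl","wb"))
print(p,o["tcp_rot"],o["opening"],o["contact_force"],o["ft_torque"])
m=(g>100).astype(np.uint8);n,l,s,ce=cv2.connectedComponentsWithStats(m)
for i in range(1,n):
    if s[i,4]>150: print(s[i],ce[i].round(0))
for r in range(0,300,12):
    i=np.flatnonzero(g[r,270:370]>100)+270
    if len(i): print(r,i.min(),i.max(),len(i))
f=lambda tx,tz:proj(c,p+R@np.array([tx,0,tz])).round(1).tolist()
print("expect tip",f(.163,-.002),"T",f(-.02,-.002))
E
```

```text
[ 0.68205447 -0.31269797  0.24517239] [ 5.77536465e-02  3.13767445e+00 -2.85029948e-03] 0.005304322271872934 [-0.32055591 -0.44487109 -1.78636614] [-0.02336848 -0.06820413 -0.01609359]
[ 299    0   47  363 8306] [323. 171.]
[  471     0   169   120 18433] [558.  56.]
[  77   15  122   84 5915] [149.  55.]
[    0    29   105   291 18797] [ 37. 181.]
[ 350  162   76   75 4453] [387. 199.]
[ 483  213  118   94 5178] [531. 251.]
[622 218  18  47 577] [632. 242.]
[ 559  269   66   55 2745] [592. 296.]
[505 346 135  10 883] [574. 351.]
[ 16 361 106   9 667] [ 67. 365.]
0 312 337 26
12 312 337 26
24 312 337 26
36 312 336 25
48 312 336 25
60 312 336 25
72 312 336 25
84 312 335 24
96 312 335 24
108 312 335 24
120 312 335 24
132 312 334 23
144 312 334 23
156 312 334 23
168 312 369 26
180 312 369 38
192 312 369 42
204 312 369 42
216 313 369 37
228 313 369 27
240 313 332 20
252 303 341 32
264 302 343 34
276 300 344 35
288 307 337 21
expect tip [323.9, -156.0] T [322.8, 298.7]
```

Emit:
drive_tool --steps '[[[0,0,0.18,20,-4,0,1],[0,0,0.36,40,-8,0,1],[0,0,0.54,60,-13,0,1],[0,0,0.72,85,-17.5,0,1],[0,0,0.9,85,-17.5,0,1],[0,0,1.08,85,-17.5,0,1],[0,0,1.26,85,-17.5,0,1],[0,0,1.44,85,-17.5,0,1]]]'

```text
clock: 25.35
tool_pos: [0.5952, -0.3263, 0.241]
tcp_rot: [-2.12, -2.315, 0.001]
contact_force: [-0.3, 0.4, -1.2]
opening: 0.0052
grasp_force: 98.4
```

Emit:
drive_tool --steps '[[[0,0,0.085,0,0,20,1],[0,0,0.085,0,0,45,1],[0,0,0.085,0,0,45,1],[0,0,0.085,0,0,45,1]]]'

```text
clock: 25.85
tool_pos: [0.5959, -0.3268, 0.1978]
tcp_rot: [-2.211, -2.231, 0.0]
contact_force: [-0.0, 0.8, -1.1]
opening: 0.005
grasp_force: 98.4
```

```bash
python3 - <<'E'
from pinpose import *
import pickle
o,p,R,c,g=pinpose("pics/w10.png");s=cam("side");t=cam("top");pickle.dump((o,c,s,t),open("w10.pkl","wb"))
print(p,o["tcp_rot"],o["clock"])
for r in range(0,300,20):
    i=np.flatnonzero(g[r,290:350]>100)+290
    if len(i): print(r,i.min(),i.max())
f=lambda c,tx,tz:proj(c,p+R@np.array([tx,0,tz]))
for n,q in(("side",s),("top",t)):
    a,b=f(q,.163,-.002),f(q,-.02,-.002);print(n,"pred tip",a,"T",b)
    G=cv2.cvtColor(q["img"],cv2.COLOR_BGR2GRAY)
    for k in np.linspace(-.1,1.0,12):
        u=a+(b-a)*k
        if n=="side":
            col=G[int(u[1])-10:int(u[1])+11,int(round(u[0]))];print(u.round(1),col.tolist())
        else:
            col=G[int(round(u[1])),int(u[0])-8:int(u[0])+9];print(u.round(1),col.tolist())
E
```

```text
[ 0.59590401 -0.32675632  0.19783538] [-2.21117032e+00 -2.23142611e+00  7.75044691e-05] 25.85
0 312 338
20 312 338
40 312 337
60 312 337
80 312 336
100 312 336
120 312 335
140 312 335
160 312 334
180 312 334
200 312 334
220 312 333
240 312 333
260 301 343
280 298 346
side pred tip [365.03036209 214.55731048] T [397.75620146 260.31722122]
[361.8 210. ] [19, 13, 21, 31, 27, 25, 29, 33, 22, 24, 30, 27, 31, 22, 27, 25, 32, 26, 28, 55, 121]
[365.  214.6] [26, 24, 24, 28, 24, 24, 28, 29, 26, 32, 57, 90, 91, 88, 77, 59, 33, 33, 46, 94, 163]
[368.3 219.1] [25, 23, 26, 24, 29, 29, 36, 61, 86, 106, 106, 105, 102, 89, 63, 43, 29, 31, 29, 20, 31]
[371.6 223.7] [28, 18, 31, 29, 23, 21, 26, 29, 55, 77, 92, 107, 108, 105, 97, 83, 52, 35, 29, 35, 32]
[374.8 228.3] [26, 35, 26, 32, 23, 25, 30, 49, 72, 87, 92, 66, 49, 54, 59, 61, 55, 50, 41, 27, 27]
[378.1 232.9] [22, 27, 16, 24, 27, 33, 39, 57, 64, 64, 60, 56, 58, 57, 50, 46, 46, 44, 39, 37, 29]
[381.4 237.4] [57, 63, 64, 60, 60, 67, 60, 61, 58, 57, 50, 47, 46, 43, 43, 40, 43, 34, 28, 24, 30]
[384.7 242. ] [31, 30, 25, 25, 33, 31, 25, 32, 41, 46, 45,
[... 1014 characters left out ...]
, 103, 109]
[383.5 179.6] [116, 118, 116, 117, 115, 118, 118, 116, 116, 115, 103, 109, 186, 241, 233, 231, 234]
[389.  179.5] [118, 118, 116, 116, 115, 103, 109, 186, 241, 233, 231, 234, 236, 237, 241, 246, 238]
[394.4 179.4] [93, 124, 209, 246, 235, 235, 238, 239, 241, 246, 252, 218, 154, 166, 175, 186, 195]
[399.9 179.3] [235, 238, 239, 241, 246, 252, 218, 154, 166, 175, 186, 195, 205, 210, 222, 229, 231]
[405.3 179.1] [218, 154, 166, 175, 186, 195, 205, 210, 222, 229, 231, 231, 235, 236, 237, 239, 242]
[410.8 179. ] [195, 205, 210, 222, 229, 231, 231, 235, 236, 237, 239, 242, 248, 254, 254, 47, 17]
[416.3 178.9] [231, 235, 236, 237, 239, 242, 248, 254, 254, 47, 17, 29, 37, 41, 38, 37, 38]
```

```bash
python3 - <<'E'
from pinpose import *
import pickle
o,c,s,t=pickle.load(open("w10.pkl","rb"));p=o["tool_pos"];R=Ro.from_rotvec(o["tcp_rot"]).as_matrix()
g=cv2.cvtColor(c["img"],cv2.COLOR_BGR2GRAY).astype(float)
O=R.T@(-c["R"].T@c["t"]-p)
D=[]
def cross(pr,th,rev):
    i=np.arange(len(pr)-1)
    for k in (i[::-1] if rev else i):
        a,b=(pr[k+1],pr[k]) if rev else (pr[k],pr[k+1])
        if a<th<=b: return k+1-(th-a)/(b-a) if rev else k+(th-a)/(b-a)
for r in range(4,240,4):
    pr=g[r-3:r+4,295:355].mean(0);hi=np.median(pr[20:35]);lo=min(pr[:10].min(),pr[-10:].min());th=(hi+lo)/2
    a,b=295+cross(pr,th,0),295+cross(pr,th,1)
    va=R.T@ray(c,(a,r))[1];vb=R.T@ray(c,(b,r))[1]
    # depth scale so that y-width is 10 mm (silhouette)
    k=.010/np.linalg.norm((vb-va));X=O+k*(va+vb)/2
    D.append([r,b-a,*X*1000])
D=np.array(D);print(D[::8].round(2))
A=D[:,2];print("z(x)",np.polyfit(A,D[:,4],1),"y(x)",np.polyfit(A,D[:,3],1))
Y=[]
for r,w,*_ in D: pass
E
```

```text
[[ 4.0000e+00  2.5530e+01  1.1402e+02  8.6000e-01 -2.0300e+00]
 [ 3.6000e+01  2.4830e+01  1.0276e+02  7.6000e-01 -2.0300e+00]
 [ 6.8000e+01  2.4070e+01  9.0880e+01  6.3000e-01 -1.6900e+00]
 [ 1.0000e+02  2.3540e+01  7.8240e+01  5.0000e-01 -2.6800e+00]
 [ 1.3200e+02  2.3090e+01  6.5040e+01  3.9000e-01 -4.1700e+00]
 [ 1.6400e+02  2.1980e+01  5.0530e+01  2.5000e-01 -1.6900e+00]
 [ 1.9600e+02  2.1160e+01  3.5060e+01  1.2000e-01 -8.5000e-01]
 [ 2.2800e+02  2.0780e+01  1.9610e+01 -9.0000e-02 -2.9900e+00]]
z(x) [ 3.84395294e-04 -2.14492728e+00] y(x) [ 0.00947729 -0.22815062]
```

Emit:
drive_tool --steps '[[[0,0,-0.009,0,0,20,1],[0,0,-0.009,0,0,36,1],[0,0,-0.009,0,0,42,1],[0,0,-0.009,0,0,42,1],[0,0,-0.009,10,0,42,1],[0,0,-0.009,20,0,42,1],[0,0,-0.009,30,0,42,1],[0,0,-0.009,30,0,42,1]]]'

```text
clock: 27.0
tool_pos: [0.5957, -0.2957, 0.1558]
tcp_rot: [2.2, 2.242, 0.0]
contact_force: [0.3, -0.5, -2.1]
opening: 0.0054
grasp_force: 98.4
```

```bash
python3 - <<'E'
from pinpose import *
import pickle
o=robot.get_obs();s=cam("side");t=cam("top");p=o["tool_pos"];R=Ro.from_rotvec(o["tcp_rot"]).as_matrix();print(p,o["tcp_rot"],o["contact_force"])
pickle.dump((o,s,t),open("w11.pkl","wb"))
for n,q in(("side",s),("top",t)):
    print(n,"tip pred",proj(q,p+R@np.array([.162,0,-.0021])),"grip",proj(q,p+R@np.array([.0,0,-.0021])),"bore end",proj(q,[.5945,-.126,.158]))
G=cv2.cvtColor(s["img"],cv2.COLOR_BGR2GRAY);a=proj(s,[.5945,-.126,.158]).astype(int);np.set_printoptions(linewidth=250)
print(a);print(G[a[1]-12:a[1]+20,a[0]-10:a[0]+18])
E
```

```text
[ 0.59570084 -0.29569955  0.15581819] [2.20021419e+00 2.24246689e+00 8.80224565e-05] [ 0.33487517 -0.49656729 -2.14544087]
side tip pred [358.69064191 219.46837806] grip [385.90869876 258.04976781] bore end [358.16724199 217.63832095]
top tip pred [351.55859765 183.82973266] grip [398.46152984 182.35747957] bore end [349.30309784 183.32456708]
[358 217]
[[185 203 215 214 173  97  42  33  25  32  29  27  27  31  32  30  24  28  29  26  24  29  32  41  46  61  63  66]
 [173 190 210 215 207 159  87  35  28  25  28  23  30  31  28  33  30  25  31  27  31  24  24  22  35  35  44  42]
 [154 179 200 212 214 199 140  59  26  27  31  24  31  30  25  28  31  31  29  31  31  31  22  32  23  33  28  31]
 [143 164 190 203 203 191 150  89  41  30  33  34  28  25  32  29  24  27  27  29  33  27  33  27  29  27  31  28]
 [160 148 168 167 169 192 190 149  78  40  31  25  30  25  25  31  31  26  20  27  31  30  24  27  29  25  30  34]
 [176 142 146 159 186 207 216 206 150  57  30  29  30  27  29  29  25  28  30  30  27  29  33  28  30  29  32  31]
 [209 173 144 155 184 206 219 221 180 104  49  29  29 
[... 2236 characters left out ...]
  45  55]
 [147 149 146 147 147 147 146 147 148 149 152 146 146 146 147 144 126 113 114 106  84  51  28  32  32  44  52  61]
 [148 145 147 148 148 147 151 149 145 149 150 149 145 148 146 146 135 115 109 109  99  74  40  28  40  55  59  57]
 [148 147 149 146 148 145 149 147 148 145 145 149 147 148 146 147 141 123 100  96 100  85  57  54  62  67  64  52]
 [146 149 146 145 147 147 147 147 145 149 143 148 149 150 148 143 132 105  71  59  70  81  72  64  64  65  64  58]
 [148 150 144 148 147 147 146 148 149 147 149 147 147 148 150 144 114  69  45  47  50  63  65  62  62  66  63  59]
 [148 146 149 149 145 147 147 148 148 145 149 149 145 147 148 138 103  54  43  55  62  63  62  66  65  68  63  60]]
```

Emit:
drive_tool --steps '[[[0,0,0,4,0,0,1],[0,0,0,8,0,0,1],[0,0,0,12,0,0,1],[0,0,0,16,0,0,1],[0,0,0,20,0,0,1],[0,0,0,20,0,0,1]]]'

```text
clock: 27.85
tool_pos: [0.5952, -0.2764, 0.1556]
tcp_rot: [-2.201, -2.242, -0.0]
contact_force: [0.9, 0.1, -1.6]
opening: 0.0052
grasp_force: 98.4
```

Emit:
drive_tool --steps '[[[0,0,0,4,0,0,1],[0,0,0,8,0,0,1],[0,0,0,12,0,0,1],[0,0,0,16,0,0,1],[0,0,0,20,0,0,1],[0,0,0,20,0,0,1]]]'

```text
clock: 28.6
tool_pos: [0.5949, -0.2564, 0.1556]
tcp_rot: [-2.201, -2.242, -0.0]
contact_force: [-0.8, -0.1, -0.5]
opening: 0.0051
grasp_force: 98.4
```

Emit:
drive_tool --steps '[[[0,0,0,3,0,0,1],[0,0,0,6,0,0,1],[0,0,0,9,0,0,1],[0,0,0,12,0,0,1],[0,0,0,15,0,0,1],[0,0,0,15,0,0,1]]]'

```text
clock: 29.35
tool_pos: [0.5947, -0.2415, 0.1556]
tcp_rot: [2.201, 2.241, 0.0]
contact_force: [1.2, 0.7, -1.2]
opening: 0.0047
grasp_force: 98.6
```

Emit:
drive_tool --steps '[[[0,0,0,4,0.1,0,1],[0,0,0,8,0.2,0,1],[0,0,0,12,0.3,0,1],[0,0,0,16,0.3,0,1],[0,0,0,20,0.4,0,1],[0,0,0,24,0.4,0,1],[0,0,0,24,0.4,0,1]]]'

```text
clock: 30.22
tool_pos: [0.5946, -0.2173, 0.1556]
tcp_rot: [-2.201, -2.242, -0.0]
contact_force: [0.9, 0.8, -1.1]
opening: 0.0054
grasp_force: 98.6
```

Emit:
drive_tool --steps '[[[0,0,0,3,0.1,0,1],[0,0,0,6,0.2,0,1],[0,0,0,9,0.2,0,1],[0,0,0,12,0.2,0,1],[0,0,0,15,0.2,0,1],[0,0,0,15,0.2,0,1]]]'

```text
clock: 30.98
tool_pos: [0.5946, -0.2024, 0.1556]
tcp_rot: [2.201, 2.242, 0.0]
contact_force: [0.6, -0.5, -1.8]
opening: 0.0052
grasp_force: 98.6
```

Emit:
drive_tool --steps '[[[0,0,0,4,0.1,0,1],[0,0,0,8,0.1,0,1],[0,0,0,12,0.2,0,1],[0,0,0,16,0.2,0,1],[0,0,0,20,0.2,0,1],[0,0,0,20,0.2,0,1]]]'

```text
clock: 31.72
tool_pos: [0.5943, -0.1824, 0.1556]
tcp_rot: [-2.201, -2.242, -0.0]
contact_force: [-0.8, -1.2, -1.4]
opening: 0.0052
grasp_force: 98.7
```

Emit:
drive_tool --steps '[[[0,0,0,4,0.1,0,1],[0,0,0,8,0.1,0,1],[0,0,0,12,0.2,0,1],[0,0,0,16,0.2,0,1],[0,0,0,20,0.2,0,1],[0,0,0,20,0.2,0,1]]]'

```text
clock: 32.48
tool_pos: [0.5942, -0.1623, 0.1556]
tcp_rot: [-2.201, -2.242, -0.0]
contact_force: [-0.3, 1.5, -1.7]
opening: 0.0054
grasp_force: 98.8
```

Emit:
drive_tool --steps '[[[0,0,0,4,0.1,0,1],[0,0,0,8,0.1,0,1],[0,0,0,12,0.1,0,1],[0,0,0,15,0.1,0,1],[0,0,0,15,0.1,0,1]]]'

```text
clock: 33.1
tool_pos: [0.594, -0.1475, 0.1556]
tcp_rot: [-2.201, -2.242, -0.0]
contact_force: [-0.8, 0.7, -2.0]
opening: 0.006
grasp_force: 98.8
```

Emit:
drive_tool --steps '[[[0,0,0,2,0,0,1],[0,0,0,4,0,0,1],[0,0,0,5,0,0,1],[0,0,0,5,0,0,1]]]'

```text
clock: 33.6
tool_pos: [0.5939, -0.1427, 0.1556]
tcp_rot: [-2.201, -2.241, -0.0]
contact_force: [0.6, 0.4, -0.6]
opening: 0.005
grasp_force: 98.8
```

```bash
python3 - <<'E'
from pinpose import *
import pickle
o,p,R,c,g=pinpose("pics/w12.png");pickle.dump((c,p,R),open("w12.pkl","wb"));np.set_printoptions(linewidth=250)
f=lambda x,z=-.0021:proj(c,p+R@np.array([x,0,z])).round(1).tolist()
print(p,"px knuckle end(-.126)",f(.0165),"tip",f(.162),"T in",f(-.0157),"last knuckle far end .043",f(.1855))
for r in range(0,310,8):
    pr=g[r,280:370].astype(int);print(r,[(280+i,int(d)) for i,d in enumerate(np.diff(pr)) if abs(d)>25])
E
```

```text
[ 0.59391069 -0.14265747  0.15558661] px knuckle end(-.126) [322.6, 233.2] tip [323.4, -155.6] T in [322.5, 290.4] last knuckle far end .043 [323.6, -250.7]
0 [(339, 49), (340, 38), (341, 32)]
8 [(303, -26), (345, 39), (346, 33), (349, -30), (350, 65), (351, 37)]
16 [(303, -30), (350, 72), (351, 59)]
24 [(303, -26), (350, 104), (351, 34)]
32 [(349, 29), (350, 69)]
40 [(349, 51), (350, 61)]
48 [(303, -26), (345, 28), (346, 30), (349, 75), (350, 28)]
56 [(348, 27), (349, 85)]
64 [(348, 50), (349, 74)]
72 [(347, 45), (348, 50)]
80 [(342, 71)]
88 [(348, 106), (349, 30)]
96 [(348, 93)]
104 [(350, 77)]
112 [(350, 76)]
120 [(350, 78)]
128 [(350, 78)]
136 [(346, 51), (347, 75)]
144 [(346, 88), (347, 50)]
152 [(361, 82)]
160 [(361, 83), (366, -87)]
168 []
176 []
184 [(368, -27)]
192 [(304, -26), (368, -49)]
200 [(367, -29), (368, -60)]
208 [(367, -48)]
216 [(366, -32), (367, -57)]
224 [(343, 122), (344, 29), (347, -97), (353, 92), (366, -103), (367, -73)]
232 [(283, -99), (342, 96), (343, 49), (365, -33), (366, -162)]
240 [(311, 28), (312, 29), (332, -28)]
248 [(302, 27), (303, 31), (315, 29), (341, -34)]
256 [(301, 36), (302, 27), (313, -41), (316, 40), (327, -37), (330, 39), (342, -39)]
264 [(300, 30), (312, -34), (316, 36), (317, 26), (326, -27), (327, -35), (331, 30), (343, -37)]
272 [(299, 27), (300, 27), (312, -44), (316, 90), (318, -52), (327, -38), (331, 34), (344, -31)]
280 [(298, 35), (311, -30), (316, 86), (317, 55), (321, -31), (322, -84), (327, -45), (332, 31), (345, -40)]
288 [(306, 40), (311, -45), (316, 100), (317, 61), (326, -48), (327, -126), (332, 37), (333, 27), (337, -37)]
296 [(316, 82), (317, 51), (326, -33), (327, -88)]
304 [(315, 54), (316, 98), (317, 38), (326, -28), (327, -97), (328, -71)]
```

Emit:
drive_tool --steps '[[[0,0,0,0,0,0,0.55],[0,0,0,0,0,0,0.55],[0,0,0,0,0,0,0.55],[0,0,0,0,0,-20,0.55],[0,0,0,0,0,-45,0.55],[0,0,0,-30,0,-45,1],[0,0,0,-58,0,-45,1],[0,0,0,-58,0,-45,1]]]'

```text
clock: 34.65
tool_pos: [0.595, -0.2024, 0.2005]
tcp_rot: [2.203, 2.239, -0.0]
contact_force: [0.7, 1.7, 0.2]
opening: 0.0002
grasp_force: 0.0
```

```bash
python3 - <<'E'
from pinpose import *
o,p,R,c,g=pinpose("pics/w13.png");print(p,o["opening"],o["contact_force"])
for n,X in dict(Tin=[.5953,-.1584,.157],Tback=[.5953,-.1684,.157],kn=[.595,-.126,.158]).items(): print(n,proj(c,X).round(1))
for r in range(130,290,5):
    pr=g[r,260:380].astype(int);i=np.flatnonzero(pr>100)+260;print(r,(i.min(),i.max(),len(i)) if len(i) else 0)
E
```

```text
[ 0.59495097 -0.20236243  0.20054241] 0.0002200764599114051 [0.68917209 1.65726279 0.1538253 ]
Tin [324.3 160.2]
Tback [324.  176.5]
kn [324.9 103.5]
130 (np.int64(315), np.int64(329), 15)
135 (np.int64(315), np.int64(329), 15)
140 (np.int64(315), np.int64(329), 15)
145 (np.int64(315), np.int64(329), 15)
150 (np.int64(315), np.int64(329), 15)
155 (np.int64(315), np.int64(329), 15)
160 (np.int64(315), np.int64(329), 15)
165 (np.int64(303), np.int64(341), 39)
170 (np.int64(303), np.int64(341), 39)
175 (np.int64(305), np.int64(340), 13)
180 0
185 0
190 0
195 0
200 0
205 0
210 0
215 0
220 0
225 0
230 0
235 0
240 0
245 0
250 (np.int64(314), np.int64(314), 1)
255 0
260 0
265 (np.int64(310), np.int64(314), 2)
270 (np.int64(314), np.int64(336), 2)
275 (np.int64(307), np.int64(332), 3)
280 (np.int64(308), np.int64(308), 1)
285 (np.int64(308), np.int64(336), 18)
```

Emit:
drive_tool --steps '[[[0,0,0,0,0,25,1],[0,0,0,0,0,45,1],[0,0,0,0,0,50,1],[0,0,0,8,0,50,1],[0,0,0,16,0,50,1],[0,0,0,20,0,50,1],[0,0,0,20,0,50,1]]]'

```text
clock: 35.58
tool_pos: [0.5948, -0.1803, 0.151]
tcp_rot: [2.2, 2.242, 0.0]
contact_force: [0.5, -0.7, -0.2]
opening: -0.0002
grasp_force: 0.0
```

Emit:
drive_tool --steps '[[[0,0,0,2.5,0,0,1],[0,0,0,5,0,0,1],[0,0,0,7.5,0,0,1],[0,0,0,10,0,0,1],[0,0,0,12,0,0,1],[0,0,0,12,0,0,1]]]'

```text
clock: 36.33
tool_pos: [0.5943, -0.1685, 0.1505]
tcp_rot: [-2.201, -2.241, -0.0]
contact_force: [0.0, -0.6, -0.3]
opening: -0.0
grasp_force: 0.0
```

Emit:
drive_tool --steps '[[[0,0,0,2.5,0,0,1],[0,0,0,5,0,0,1],[0,0,0,7.5,0,0,1],[0,0,0,10,0,0,1],[0,0,0,12,0,0,1],[0,0,0,12,0,0,1]]]'

```text
clock: 37.08
tool_pos: [0.5942, -0.1565, 0.1506]
tcp_rot: [-2.201, -2.242, -0.0]
contact_force: [-0.3, 0.5, -0.1]
opening: 0.0
grasp_force: 0.0
```

```bash
python3 - <<'E'
from pinpose import *
o,p,R,c,g=pinpose("pics/w14.png");print(p,o["opening"],o["contact_force"])
for n,y in dict(kn=-.126,a=-.136,b=-.146,c=-.156).items(): print(n,proj(c,[.5945,y,.157]).round(1))
for r in range(190,300,4):
    pr=g[r,270:380].astype(int);i=np.flatnonzero(pr>100)+270;print(r,(int(i.min()),int(i.max()),len(i)) if len(i) else 0)
E
```

```text
[ 0.59416662 -0.15650015  0.15057934] 4.474125862237569e-05 [-0.33499164  0.48903043 -0.06237309]
kn [324.6 209. ]
a [324.2 229.1]
b [323.7 248.4]
c [323.3 266.9]
190 (270, 369, 100)
194 (270, 369, 99)
198 (270, 369, 100)
202 (270, 369, 99)
206 (270, 369, 99)
210 (270, 368, 99)
214 (270, 368, 98)
218 (270, 367, 77)
222 (313, 331, 19)
226 (313, 331, 19)
230 (297, 346, 38)
234 (297, 346, 50)
238 (297, 347, 51)
242 (297, 347, 51)
246 (297, 346, 50)
250 (311, 335, 9)
254 (309, 334, 13)
258 (310, 317, 5)
262 (308, 332, 8)
266 (308, 334, 10)
270 (309, 335, 9)
274 (307, 336, 6)
278 (307, 337, 7)
282 (308, 335, 5)
286 (311, 333, 14)
290 (317, 328, 3)
294 0
298 0
```

Emit:
drive_tool --steps '[[[0,0,0,2,0,0,1],[0,0,0,4,0,0,1],[0,0,0,6,0,0,1],[0,0,0,8,0,0,1],[0,0,0,8,0,0,1]]]'

```text
clock: 37.75
tool_pos: [0.594, -0.1485, 0.1506]
tcp_rot: [-2.201, -2.241, -0.0]
contact_force: [0.3, -0.2, -0.4]
opening: -0.0
grasp_force: 0.0
```

Emit:
drive_tool --steps '[[[0,0,0,0.5,0,0,1],[0,0,0,1,0,0,1],[0,0,0,1.3,0,0,1],[0,0,0,1.3,0,0,1]]]'

```text
clock: 38.25
tool_pos: [0.594, -0.1475, 0.1506]
tcp_rot: [2.201, 2.241, -0.0]
contact_force: [0.9, -0.6, -0.0]
opening: 0.0001
grasp_force: 0.3
```

Emit:
drive_tool --steps '[[[0,0,0,0.5,0,0,1],[0,0,0,1,0,0,1],[0,0,0,1,0,0,1]]]'

```text
clock: 38.62
tool_pos: [0.594, -0.1464, 0.1506]
tcp_rot: [2.201, 2.241, 0.0]
contact_force: [-0.6, 0.5, 0.7]
opening: -0.0001
grasp_force: 0.3
```

Emit:
drive_tool --steps '[[[0,0,0,0.4,0,0,1],[0,0,0,0.8,0,0,1],[0,0,0,0.8,0,0,1]]]'

```text
clock: 39.0
tool_pos: [0.594, -0.1457, 0.1506]
tcp_rot: [2.201, 2.241, -0.0]
contact_force: [-0.4, -1.0, -0.0]
opening: -0.0002
grasp_force: 0.8
```

Emit:
drive_tool --steps '[[[0,0,0,0.4,0,0,1],[0,0,0,0.8,0,0,1],[0,0,0,0.8,0,0,1]]]'

```text
clock: 39.38
tool_pos: [0.594, -0.1453, 0.1506]
tcp_rot: [2.201, 2.241, -0.001]
contact_force: [-0.1, -6.2, -0.9]
opening: 0.0001
grasp_force: 3.2
```

```bash
python3 - <<'E'
from pinpose import *
o,p,R,c,g=pinpose("pics/w15.png");print(p,o["opening"],o["contact_force"])
for n,y in dict(kn=-.126,a=-.136,b=-.146).items(): print(n,proj(c,[.5945,y,.157]).round(1),proj(c,[.5945,y,.1675]).round(1))
for r in range(190,270,3):
    pr=g[r,285:365].astype(int);print(r,pr[::5].tolist())
E
```

```text
[ 0.59404352 -0.14533649  0.15064598] 0.00012923627779020755 [-0.12476883 -6.18930434 -0.88847448]
kn [324.4 231.4] [324.5 240.9]
a [323.9 250.5] [324.1 261.2]
b [323.5 268.9] [323.6 280.6]
190 [111, 110, 123, 142, 101, 109, 110, 116, 111, 113, 111, 111, 105, 144, 144, 144]
193 [112, 113, 123, 143, 102, 108, 112, 114, 110, 114, 112, 112, 107, 144, 143, 145]
196 [112, 113, 120, 142, 103, 108, 109, 114, 114, 109, 111, 112, 107, 143, 142, 142]
199 [111, 112, 111, 141, 105, 108, 113, 115, 114, 112, 111, 110, 108, 144, 143, 145]
202 [109, 112, 115, 142, 101, 110, 113, 115, 114, 111, 111, 110, 111, 144, 144, 144]
205 [109, 113, 117, 144, 101, 109, 111, 114, 114, 112, 111, 111, 112, 146, 145, 144]
208 [109, 111, 115, 140, 100, 108, 109, 115, 115, 110, 111, 109, 118, 143, 142, 140]
211 [110, 113, 111, 141, 100, 110, 109, 115, 114, 112, 110, 110, 114, 143, 141, 141]
214 [109, 115, 112, 141, 103, 110, 111, 117, 113, 111, 107, 109, 122, 141, 143, 142]
217 [109, 113, 111, 141, 104, 108, 111, 112, 112, 109, 110, 108, 123, 142, 138, 143]
220 [113, 111, 111, 142, 102, 110, 116, 114, 109, 110, 109, 
[... 574 characters left out ...]
, 120, 119, 117, 117, 49, 43, 45]
244 [44, 42, 53, 113, 112, 111, 109, 110, 109, 108, 113, 109, 108, 45, 44, 47]
247 [43, 43, 50, 108, 109, 109, 108, 109, 106, 108, 108, 110, 108, 45, 47, 45]
250 [41, 46, 42, 68, 62, 99, 98, 53, 63, 105, 102, 53, 56, 40, 41, 43]
253 [41, 41, 47, 44, 42, 103, 105, 44, 58, 102, 102, 40, 42, 39, 44, 37]
256 [44, 44, 43, 42, 45, 101, 105, 43, 57, 103, 101, 40, 43, 44, 40, 47]
259 [43, 45, 45, 44, 43, 103, 104, 41, 56, 102, 102, 44, 45, 39, 41, 45]
262 [41, 38, 41, 41, 45, 104, 102, 36, 42, 102, 103, 45, 42, 42, 44, 41]
265 [39, 41, 45, 40, 41, 101, 103, 41, 50, 101, 102, 38, 37, 45, 41, 42]
268 [37, 34, 41, 46, 42, 102, 102, 34, 43, 102, 103, 43, 44, 41, 40, 39]
```

The T is home: 6 N of reaction, and its back sits at y = -0.136 as it should. I'll back away and check the settled state.

Emit:
drive_tool --steps '[[[0,0,0,-8,0,0,1],[0,0,0,-25,0,0,1],[0,0,0,-50,0,-40,1],[0,0,0,-60,0,-100,1],[0,0,0,-60,0,-150,1],[0,0,0,-60,0,-170,1],[0,0,0,-60,0,-170,1]]]'

```text
clock: 40.3
tool_pos: [0.5955, -0.2059, 0.3221]
tcp_rot: [2.2, 2.239, 0.002]
contact_force: [0.4, -0.2, -0.3]
opening: 0.0001
grasp_force: 0.0
```

```bash
python3 - <<'E'
from pinpose import *
o,p,R,c,g=pinpose("pics/w16.png");print(p,o["contact_force"],o["clock"])
G=cv2.GaussianBlur(g,(3,3),0).astype(float)
P=lambda X:proj(c,X).round(1).tolist()
print("Tback/kn/tip",P([.5945,-.136,.158]),P([.5945,-.126,.158]),P([.593,.053,.158]),"kn+y end",P([.5935,.043,.158]))
u=P([.5945,-.136,.158]);x=int(round(u[0]));
print("T col",[(i,int(np.diff(G[:,x])[i])) for i in range(int(u[1])-25,int(u[1])+15)if abs(np.diff(G[:,x])[i])>8])
v=P([.593,.043,.158]);x=int(round(v[0]));print("tip col",x,[g[r,x-8:x+9].tolist() for r in range(int(v[1])-14,int(v[1])+6,2)] if v[1]>14 else "out of view")
# lid plate edges at seated height
for n,A,B in(("-y",[.45,-.125,.156],[.56,-.125,.156]),("rear",[.58,-.1,.156],[.58,.02,.156]),("front",[.422,-.1,.156],[.422,.02,.156])): print(n,P(A),P(B))
a=cam("top");b=pickle.load(open("t.pkl","rb")) if 0 else None
d=cv2.absdiff(cv2.imread("pics/top0.png"),a["img"]).max(2)
n,l,s,ce=cv2.connectedComponentsWithStats((cv2.medianBlur(d,3)>60).astype(np.uint8))
for i in range(1,n):
    if s[i,4]>12: print("changed",s[i].tolist())
E
```

```text
[ 0.59548168 -0.20592664  0.32207266] [ 0.42177322 -0.20122088 -0.31823445] 40.3
Tback/kn/tip [322.1, 109.0] [322.3, 97.8] [324.8, -152.8] kn+y end [325.2, -135.7]
T col [(88, -9), (107, 18), (108, 50), (109, 43), (110, 13), (112, -44), (113, -88), (114, -48)]
tip col 324 out of view
-y [166.8, 93.6] [285.3, 96.0]
rear [306.9, 67.4] [307.5, -97.1]
front [132.0, 63.7] [106.3, -102.2]
changed [193, 95, 251, 305, 28226]
changed [333, 207, 6, 4, 16]
changed [13, 282, 192, 118, 10660]
changed [301, 328, 51, 30, 646]
changed [340, 359, 19, 41, 318]
```

Emit:
drive_tool --steps '[[[0,0,0,60,-10,-30,1],[0,0,0,120,-20,-30,1],[0,0,0,165,-30,-30,1],[0,0,0,165,-30,-30,1],[0,0,0,165,-30,-30,1]]]'

```text
clock: 41.02
tool_pos: [0.562, -0.0407, 0.3496]
tcp_rot: [-2.2, -2.241, 0.002]
contact_force: [0.6, -0.6, 0.1]
opening: 0.0
grasp_force: 0.0
```

```bash
python3 - <<'E'
from pinpose import *
o,p,R,c,g=pinpose("pics/w17.png");print(p,o["clock"])
np.set_printoptions(linewidth=250)
P=lambda X:proj(c,X).round(1)
for n,X in dict(Tback=[.5945,-.136,.158],kn=[.5945,-.126,.158],deck=[.5945,-.142,.13],tip=[.593,.053,.158],knE=[.5935,.043,.158],decktop=[.593,.058,.13]).items(): print(n,P(X))
x,y=P([.5945,-.13,.158]).astype(int);print("T end",x,y);print(g[y-14:y+22:2,x-16:x+17:2])
x,y=P([.593,.05,.158]).astype(int);print("tip end",x,y);print(g[max(y-16,0):y+20:2,x-16:x+17:2])
G=cv2.GaussianBlur(g,(3,3),0).astype(float)
for r in(150,170,200): print(r,[(i,int(np.diff(G[r])[i])) for i in range(100,420) if abs(np.diff(G[r])[i])>20])
for X in([.422,-.02,.156],[.58,-.02,.156],[.422,-.08,.156],[.58,-.08,.156]): print(P(X))
E
```

```text
[ 0.56196321 -0.04068372  0.349576  ] 41.025
Tback [348.3 254.5]
kn [348.7 246.9]
deck [346.3 248.5]
tip [355.4  84.4]
knE [355.4  95. ]
decktop [353.   80.7]
T end 348 249
[[238 237 230 143 148 130 167 195 220 233 225 211 188 243 253 253 253]
 [237 237 228 170 177 133 172 194 222 234 225 209 190 243 253 253 254]
 [238 238 229 253 253 135 170 196 223 234 224 206 183 249 254 253 253]
 [239 237 228 253 253 137 172 198 222 234 224 203 182 249 253 253 253]
 [238 236 231 253 250 141 176 201 227 235 223 204 171 253 253 253 253]
 [252 253 253 252 248 143 174 202 226 234 223 200 170 253 253 253 253]
 [112 110 238 142 121 144 178 204 229 235 220 199 158 225 253 252 252]
 [111 114  87 147 176 176 180 209 228 234 216 192 176 142  63  63  65]
 [113 109  93 193 232 230 231 230 229 230 231 231 231 192  65  64  63]
 [110 111  96 165 211 209 208 209 211 211 210 209 210 166  60  63  58]
 [109 113  97  64  60  63  63  62  60  61  61  60  60  63  61  62  60]
 [111 107  98  60  65  59  62  65  63  59  63  61  62  59  56  63  58]
 [109 111 104  61  62  60  61  60  58  60  62  57  60  58  59  58  57]
 [10
[... 1764 characters left out ...]
 (187, 39), (251, -22), (252, -51), (253, -49), (265, 27), (266, 61), (267, 49), (343, -39), (344, -32), (361, 32), (362, 24), (371, -58), (372, -79), (373, -32)]
170 [(137, 30), (138, 75), (139, 65), (141, -30), (142, -22), (189, 40), (190, 28), (253, -47), (254, -62), (255, -24), (266, 29), (267, 61), (268, 45), (337, -21), (338, -29), (360, 28), (361, 22), (369, -27), (370, -66), (371, -64), (372, -22)]
200 [(142, 21), (143, 64), (144, 70), (146, -25), (147, -21), (192, 27), (193, 41), (254, -27), (255, -53), (256, -46), (267, 23), (268, 62), (269, 51), (341, -31), (342, -47), (358, 22), (359, 25), (368, -57), (369, -78), (370, -33)]
[192.5 153.6]
[339.6 156.5]
[198.2 206.5]
[337.6 209.1]
```

The T sits flush on the end knuckle (rows 249-254). The tip stands out about 10 mm at the far end (rows 84-95). The lid's edges are where a seated lid should be. I'll hand the job in.

```bash
python3 -c "
from plant import robot
print(robot.job_done())"
```

```text
the job is handed in; nothing more can be done
None
```

The bath is back together and handed in at about 41 s on the robot clock: guard flat in the tank, lid closed on the rim, and hinge pin through all five knuckles with its T home (final state checked from wrist-camera pixels; hand-in returned no verdict).

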